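Set up a yoghurt batch on the sample carousel

TASK

Before loading, prove that the carousel stand's clamp screw is tight: load its T-handle clockwise until the pointer is in the green band, hold it there for about a second without the screw itself turning, and let go. Then stand every yoghurt pot upright and centred on its own white spot of the carousel, turn the carousel until the red peg stands at the yellow arrow, prove the clamp screw once more in the same way, and finally push the counter's yellow plunger fully down and let it up. Leave the red-capped jar where it is, and let go of everything at the end, with the pots still on their spots and the red peg still at the arrow.

Things in the scene. Friction and masses are not known exactly. Their poses are not given: they have to be found in the camera images.
- carousel_axis (a point): Sample carousel: grey turntable, 260 mm diameter, 12 mm thick, on a low grey stand that is fixed to the table. This point is on its vertical axis, on its upper face (30 mm above the table). On the face: four white round spots, four upright pegs near the rim and a 36 mm wide, 12 mm high steel boss in the middle. The stand is placed and turned differently each time; this point's x and y axes are the stand's.
- carousel (a joint): Angle of the carousel on its stand (rad), growing anticlockwise from above; 0 when the red peg stands exactly at the yellow arrow. It turns freely both ways without end stops, with light friction (about 0.1 N m) and stops where it is left.
- red_peg (a point): Red upright peg on the carousel, 14 mm diameter, standing 50 mm above its face (30 to 80 mm above the table), 115 mm from the axis; this point is on the peg's axis half-way up. Three aluminium pegs of the same size stand at quarter turns from it. A peg can be pushed sideways to turn the carousel.
- index (a point): Where the red peg's axis has to stand: beside the tip of the flat yellow arrow on the stand, which points at the carousel from outside its rim, 115 mm from the axis and 55 mm above the table. Fixed to the stand.
- clamp_screw (a joint): Angle of the clamp screw that holds the stand down (rad, growing clockwise from above). It starts at any angle within 0.6 of 0, and is tight: it stays put up to a torque of about 1.0 N m and gives way above that.
- screw_rim (a point): Point on the rim of the white dial (80 mm diameter, 47 to 51 mm above the table) carried by the clamp screw, 40 mm from its axis, where the pointer of the handle rests while the handle is free; moves only if the screw itself turns. Clockwise from it the dial has a green band (0.12 to 0.27 rad) and then a red band.
- t_handle (a joint): Flex of the steel T-handle against its clamp screw (rad, growing clockwise from above, 0 when free): the handle is joined to the screw by a torsion spring of 3 N m per rad, so this angle shows the tightening torque, by a black pointer over the screw's dial. The green band, 0.12 to 0.27 rad, is 0.36 to 0.8 N m. It springs back when let go; backwards it has a stop at -0.02.
- bar_a (a point): One end of the T-handle's level bar (12 mm thick, 120 mm long, with 17 mm black knobs on the last 12 mm): the point on the bar's centre line 52 mm from the screw axis, 70 mm above the table. The bar is clear all round beyond the dial: below it there is only the 12 mm high arm of the stand.
- bar_b (a point): The other end of the same bar, 52 mm from the screw axis on the opposite side; the vertical screw axis is half-way between the two, at the end of a 12 mm high arm of the stand, 215 mm from the carousel axis.
- plunger (a joint): Stroke of the sprung plunger of the batch counter (m): 0 up, 0.014 fully down against its stop. Starts to move at about 2.5 N and is down at about 8 N; springs back.
- plunger_top (a point): Centre of the top of the yellow round plunger head (36 mm diameter) on the blue counter box (64 x 64 x 40 mm); 80 mm above the table while it is up. It is pressed straight down.
- spot1 (a point): White round spot 1 on the carousel (72 mm diameter, flat, 75 mm from the axis, half-way between two pegs). This point is 27.5 mm above the carousel's face, where the middle of a pot that stands centred on the spot comes. It turns with the carousel.
- pot1_mid (a point): Yoghurt pot 1: white with a green band and green foil lid, upright cylinder 60 mm diameter, 55 mm high, hard to tip over, about 130 g (varies); this point is in its middle, half-way up. Stands on the table to the left at the start, or is absent (then None). All pots are alike. z is its axis.
- spot2 (a point): White round spot 2 on the carousel (72 mm diameter, flat, 75 mm from the axis, half-way between two pegs). This point is 27.5 mm above the carousel's face, where the middle of a pot that stands centred on the spot comes. It turns with the carousel.
- pot2_mid (a point): Yoghurt pot 2: white with a green band and green foil lid, upright cylinder 60 mm diameter, 55 mm high, hard to tip over, about 130 g (varies); this point is in its middle, half-way up. Stands on the table to the left at the start, or is absent (then None). All pots are alike. z is its axis.
- spot3 (a point): White round spot 3 on the carousel (72 mm diameter, flat, 75 mm from the axis, half-way between two pegs). This point is 27.5 mm above the carousel's face, where the middle of a pot that stands centred on the spot comes. It turns with the carousel.
- pot3_mid (a point): Yoghurt pot 3: white with a green band and green foil lid, upright cylinder 60 mm diameter, 55 mm high, hard to tip over, about 130 g (varies); this point is in its middle, half-way up. Stands on the table to the left at the start, or is absent (then None). All pots are alike. z is its axis.
- spot4 (a point): White round spot 4 on the carousel (72 mm diameter, flat, 75 mm from the axis, half-way between two pegs). This point is 27.5 mm above the carousel's face, where the middle of a pot that stands centred on the spot comes. It turns with the carousel.
- pot4_mid (a point): Yoghurt pot 4: white with a green band and green foil lid, upright cylinder 60 mm diameter, 55 mm high, hard to tip over, about 130 g (varies); this point is in its middle, half-way up. Stands on the table to the left at the start, or is absent (then None). All pots are alike. z is its axis.
- jar: Amber jar with red cap, 64 mm diameter, 85 mm high; origin in the middle of its underside. Bystander: leave it where it is.
Mind the look-alikes: they are no part of the job. What is shaped like the part that bears pot3_mid but brown is not meant.

How it is judged:
By the outcome, as a careful person would: the job done as asked, in the order asked, and still so for the second after the job is handed in, with the robot touching nothing.
Of pot1, pot2, pot3, pot4 only 2 to 4 are there at a start; the rules pass over those that are not, and their reading is None.
At some moment in a run one of pot1, pot2, pot3, pot4 may be knocked a few centimetres aside while the robot is not near it.
It also fails if it takes over 210 s, if anything falls off the work surface, if the arm or the gripper's body presses on something with over 40 N, if the wrist force passes 120 N, or if a joint passes its speed limit or range.

ROBOT

A 6-joint arm with a two-finger parallel gripper is mounted at the origin on the work surface. World frame = base frame: x ahead of the robot, y to its left, z up, the work surface at z = 0. Lengths are in m, angles in rad, forces in N, time in s.
With the tool pointing down it reaches from about 0.375 to 0.925 m from the base axis. Payload 5.7 kg.
Tool frame: the origin (TCP) lies on the centre line of the jaws, within the pads' length; the fingertips stand 25 mm ahead of it and the grasp point (between the pads) lies 6 mm ahead of it (manip.tcp_to_tips is the distance from the TCP to the fingertips, in m); y points along the fingers, x is the direction in which the jaws open and shut, and the axes are right-handed (so a half turn about y gives the same grasp; the last joint's range is limited). The gripper opens to 85 mm and grips with 20 to 120 N. Pads are 22 mm wide; open, the fingers measure 114 mm over their backs; the gripper's body (76 mm by 85 mm) begins 54 mm behind the grasp point. The pads swing forward as they close: fully open they stand 13 mm farther back than shut.
Start: joints at [1.167, 0.359, 1.51, -0, 1.272, -0.115], TCP at [0.171, 0.575, 0.256] pointing down, gripper open.
Joint ranges: [-2.97, 2.97], [-1.01, 2.36], [0.21, 2.38], [-0.96, 4.11], [0.2, 2.71], [-2.98, 2.98]. Speed limits (rad/s): [2.39, 2.39, 3.14, 3.14, 3.14, 3.14].

INTERFACE

Orientations are given as a unit quaternion [x, y, z, w].
In Python, from plant import manip gives the robot as it stands.
- The arm moves only by the tool jog_arm, never from a script. Its argument "rows" is a list of rows, each an object of numbers: "grip": the opening, from 0 (shut) to 1 (fully open); "tx", "ty", "tz": the shift along the tool's x, y, z in cm; "ax", "ay", "az": the turn, a rotation vector about the tool's x, y, z in degrees. A call has 1 to 8 rows; each row shifts and turns the commanded pose from where the row before left it, along the tool's axes as they then stand; what a row does not reach is not made up. A row lasts 1/10 s, in which the tool goes at most 50 mm and 8.59 degrees, less where a joint would pass 70% of its speed; a pose out of reach is approached as far as the arm can. A call is refused whole if a number of a shift passes 5 or a number of a turn 8.59, either way. A call with a gripper value outside its range is refused whole. The fingers move at their own pace and stop on an object; "grip_force" is the grip in N (left out, the last holds). Time passes only in rows, so rows that do not move let the fingers close. It gives the time, the measured TCP pose, the force and the opening at its end, in the units of the state.
- manip.observe(): the state, without advancing time (a new reading comes with each control period).
- manip.capture(name): name is "side" or "top"; returns a dict with "pixels" (384x512x3 uint8, red, green, blue), "range_z" (384x512 float32, m along the optical axis (not along the pixel's ray), 0 where there is no reading), "camera_matrix" (3x3 intrinsics, pixels), "k1" (the pictures are not rectified: a ray, as slopes to the right and down, at radius r is drawn at 1 + k1 r^2 times it, then the intrinsics apply), "world_to_cam" (4x4, takes a point from world to camera coordinates). Camera axes: x right, y down, z forward; pixel columns grow to the right and rows downward; lengths in m; the calibration is good to about 2 mm. A picture is of the moment at which its call begins.
- manip.sign_off(): hands the job in, once; it reports no verdict.
Trained networks look in a picture, given as the dict that the camera call returned (one of the last four; its "shot" number tells which), for a name from the list of things; names that differ only in an ending like _2 or _b are one class to them, and where a whole thing is asked for, a point or a joint stands for the part that bears it (a point fixed in the world has none). Each returns a list of dicts, best first, with "p" (0 to 1); they miss things now and then, are a little off and sometimes report something else, mostly with a low value. They report only what shows in the picture. A call takes as long as a camera call. They do not tell look-alikes from the thing itself.
- manip.find_in(name, picture): "uv" ([column, row] in pixels, amid what is visible of it).
- manip.trace(name, picture): "region" (384x512 bool, what is visible of it) and "uv" ([column, row] in pixels, amid what is visible of it).
The state is a dict: "time_s": time; "q": joint angles; "dq": joint speeds; "effort": joint torques, N m; "tool_pos": TCP position; "ee_rot": TCP orientation; "wrist_force": force on the tool from outside, world axes, zero at the start; "ft_torque": the same for the moment, N m; "grip_width": finger opening in m.
Only numpy, scipy, OpenCV 4.12 (cv2) and the standard library are available. Lean on these libraries where they do the work, as an engineer would, in place of code of your own. Each camera call takes 0.05 s, during which the arm holds its last target. There are 200 camera calls.

## Working session

There is one attempt and no reset: what is moved stays moved. The work goes in short steps, Python scripts to look and compute and a tool call to move; the robot and the scene stay as the last step left them, time stands still between calls to the robot, and variables do not carry over. Pictures are saved under pics/ and viewed, about 12 in all and at most 16, crops included, and the job is handed in when it is done.

Besides the shell and the picture viewer there is one more tool, called after "Call:" as name([rows], argument=value, ...), one row to a line, values as JSON. jog_arm: Moves the arm, as the interface text tells. Its arguments: {"type":"object","properties":{"rows":{"type":"array"},"grip_force":{"type":"number"}},"required":["rows"]}

```bash
mkdir -p pics; ls; cat > h.py <<'E'
import numpy as np, cv2
from plant import manip
from scipy.spatial.transform import Rotation as R
def unproj(c,uv,rz=None):
    K=np.array(c['camera_matrix']);uv=np.atleast_2d(np.array(uv,float))
    d=(uv-[K[0,2],K[1,2]])/[K[0,0],K[1,1]]
    s=d.copy()
    for _ in range(20): s=d/(1+c['k1']*(s**2).sum(1,keepdims=True))
    ray=np.c_[s,np.ones(len(s))]
    T=np.linalg.inv(c['world_to_cam'])
    return T,ray
def onplane(c,uv,z):
    T,ray=unproj(c,uv); o=T[:3,3]; d=ray@T[:3,:3].T
    return o+d*((z-o[2])/d[:,2])[:,None]
def cloud(c):
    v,u=np.mgrid[0:384,0:512]; T,ray=unproj(c,np.c_[u.ravel(),v.ravel()])
    p=(ray*c['range_z'].reshape(-1,1))@T[:3,:3].T+T[:3,3]
    p=p.reshape(384,512,3); p[c['range_z']==0]=np.nan
    return p
def proj(c,p):
    p=np.atleast_2d(p); q=p@np.array(c['world_to_cam'])[:3,:3].T+np.array(c['world_to_cam'])[:3,3]
    s=q[:,:2]/q[:,2:]; s=s*(1+c['k1']*(s**2).sum(1,keepdims=True)); K=np.array(c['camera_matrix'])
    return s*[K[0,0],K[1,1]]+[K[0,2],K[1,2]]
def save(c,n,crop=None,f=1):
    im=c['pixels'][...,::-1]
    if crop: a,b,w,h=crop; im=im[b:b+h,a:a+w]
    cv2.imwrite('pics/'+n+'.png',cv2.resize(im,None,fx=f,fy=f,interpolation=cv2.INTER_CUBIC))
E
python3 - <<'E'
from h import *
s=manip.observe();print({k:np.round(v,3) for k,v in s.items()}, manip.tcp_to_tips)
for n in ('top','side'):
    c=manip.capture(n);save(c,n+'0',f=1.5)
    print(n,c['camera_matrix'],c['k1'],np.linalg.inv(c['world_to_cam']).round(3))
    P=cloud(c)
    for nm in ['pot1_mid','carousel','red_peg','bar_a','screw_rim','plunger_top','spot1','jar','index','t_handle']:
        try:
            for d in manip.find_in(nm,c)[:6]:
                u,v=np.round(d['uv']).astype(int); print(nm,round(d['p'],2),np.round(d['uv'],1),P[v,u].round(3))
        except Exception as e: print(nm,e)
E
```

```text
pics
{'time_s': np.float64(0.0), 'q': array([ 1.167,  0.359,  1.511,  0.   ,  1.273, -0.115]), 'dq': array([-0.001, -0.   , -0.001, -0.   ,  0.002, -0.001]), 'effort': array([-4.0000e-03, -5.2762e+01, -2.7862e+01, -1.0000e-03,  1.3000e-02,
       -0.0000e+00]), 'tool_pos': array([0.171, 0.575, 0.255]), 'ee_rot': array([ 0.567,  0.422, -0.423, -0.566]), 'wrist_force': array([ 0.426,  0.323, -0.236]), 'ft_torque': array([ 0.009, -0.042,  0.029]), 'grip_width': np.float64(0.086)} 0.025
top [[384.58169464   0.         254.01967816]
 [  0.         384.58169464 198.02636144]
 [  0.           0.           1.        ]] -0.1272396848672839 [[-0.009 -0.996  0.093  0.481]
 [-1.     0.008 -0.013  0.037]
 [ 0.013 -0.094 -0.996  1.024]
 [ 0.     0.     0.     1.   ]]
pot1_mid 0.73 [180.1 180.3] [0.62  0.213 0.051]
carousel 0.83 [291.4 189.6] [ 0.594 -0.072  0.04 ]
carousel 0.24 [376.4 197.4] [ 0.57  -0.282  0.08 ]
red_peg 0.66 [291.8 187.9] [ 0.599 -0.075  0.039]
bar_a 0.71 [376.8 196.1] [ 0.572 -0.284  0.08 ]
bar_a 0.69 [122.7 195.4] [0.583 0.36  0.054]
bar_a 0.28 [226.5 155.6] [0.676 0.093 0.078
[... 715 characters left out ...]
16 -0.833 -0.553  0.56 ]
 [ 0.     0.     0.     1.   ]]
pot1_mid 0.65 [267.1 176.1] [0.62  0.195 0.055]
carousel 0.71 [265.8 254.5] [ 0.598 -0.093  0.028]
carousel 0.45 [257.9 319.6] [ 0.571 -0.3    0.077]
red_peg 0.95 [265.1 258.7] [ 0.595 -0.109  0.029]
red_peg 0.54 [249.8 151.5] [0.576 0.346 0.056]
bar_a 0.56 [257.1 319.3] [ 0.57  -0.3    0.081]
plunger_top 0.54 [291.5 189.7] [0.675 0.081 0.079]
plunger_top 0.45 [266.8 256.6] [ 0.6   -0.103  0.029]
plunger_top 0.44 [257.6 325. ] [ 0.571 -0.301  0.065]
spot1 0.63 [264.8 254.5] [ 0.596 -0.097  0.031]
jar 0.85 [314.9 167. ] [0.767 0.247 0.051]
index 0.84 [262.4 267.1] [ 0.587 -0.134  0.03 ]
t_handle 0.65 [255.7 319.2] [ 0.568 -0.299  0.079]
```

View pics/top0.png

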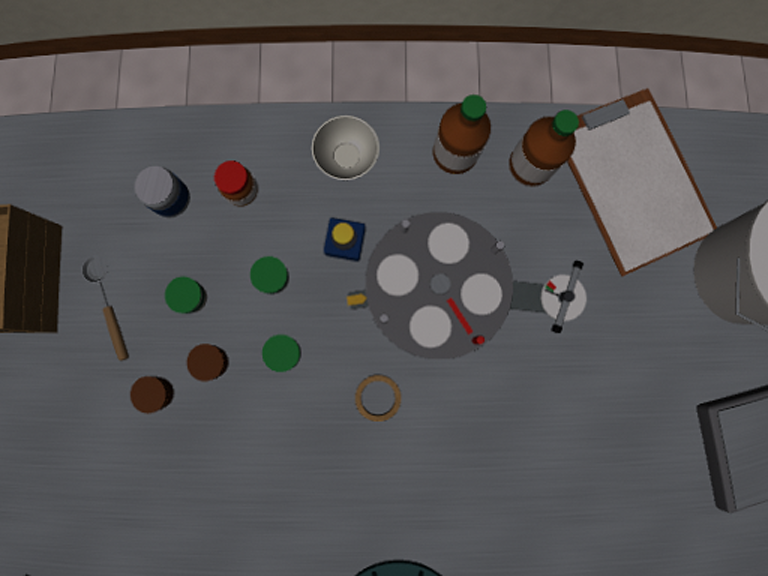

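View pics/side0.png

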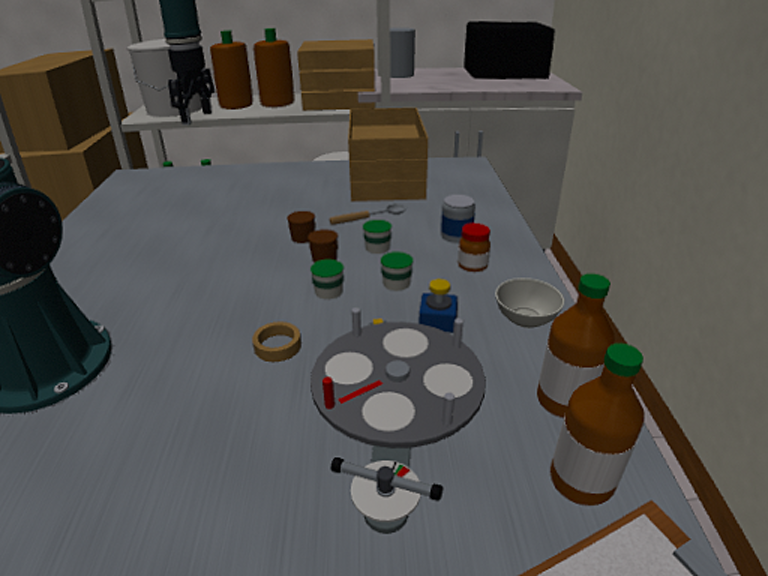

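The top view shows three green-lidded pots at (184,295), (269,275) and (281,353) in the 1.5x picture. The two brown look-alikes are at (206,362) and (150,394). The red peg is at (479,340), the arrow at (357,299), the T-handle at (567,297) and the plunger at (343,233).

```bash
cat >> h.py <<'E'
def segs(c,lo,hi,minA=8):
    hsv=cv2.cvtColor(c['pixels'],cv2.COLOR_RGB2HSV)
    m=cv2.inRange(hsv,np.array(lo),np.array(hi))
    n,l,st,ce=cv2.connectedComponentsWithStats(m)
    return [(l==i,st[i,4],ce[i]) for i in range(1,n) if st[i,4]>=minA]
def pots(c):
    """centres of green lids: (x,y), from the upper-face pixels"""
    out=[]
    P=cloud(c)
    for m,a,ce in segs(c,(45,80,30),(80,255,255),60):
        z=np.nanmedian(P[...,2][m])
        q=P[m]; q=q[np.isfinite(q[:,0])]
        top=q[q[:,2]>np.nanpercentile(q[:,2],60)-.006]
        w=onplane(c,np.argwhere(m)[:,::-1],np.median(top[:,2])) if 0 else top
        hull=cv2.minEnclosingCircle(top[:,:2].astype(np.float32)) 
        out.append((np.array(hull[0]),hull[1],np.median(top[:,2]),top[:,:2].mean(0),ce))
    return out
E
python3 - <<'E'
from h import *
for n in ('top','side'):
    c=manip.capture(n);P=cloud(c)
    print(n)
    for p in pots(c): print('green',*[np.round(x,4) for x in p])
    for lab,lo,hi in (('yel',(20,120,60),(35,255,255)),('red',(0,180,60),(6,255,255))):
        for m,a,ce in segs(c,lo,hi):
            q=P[m];q=q[np.isfinite(q[:,0])]
            print(lab,a,ce.round(1),q.mean(0).round(4),q.min(0).round(4),q.max(0).round(4))
    # above-table things near carousel: pegs, handle
    z=P[...,2]
    for lab,a,b,box in (('peg',.07,.09,(.42,.78,-.25,.07)),('bar',.066,.085,(.45,.7,-.4,-.2)),('dial',.042,.058,(.45,.7,-.4,-.2)),('boss',.037,.048,(.52,.67,-.16,0)),('disc',.024,.036,(.42,.78,-.25,.08))):
        m=((z>a)&(z<b)&(P[...,0]>box[0])&(P[...,0]<box[1])&(P[...,1]>box[2])&(P[...,1]<box[3])).astype(np.uint8)
        k,l,st,ce=cv2.connectedComponentsWithStats(m)
        for i in range(1,k):
            if st[i,4]<4: continue
            q=P[l==i]; mc=cv2.minEnclosingCircle(q[:,:2].astype(np.float32))
            print(lab,st[i,4],q.mean(0).round(4),'mec',np.round(mc,4) if 0 else (np.round(mc[0],4),round(mc[1],4)))
            if lab=='bar':
                r=cv2.minAreaRect(q[:,:2].astype(np.float32));print(' rect',np.round(r[0],4),np.round(r[1],4),r[2])
E
```

```text
top
green [ 0.844  -0.1156] 0.019 0.209 [ 0.8433 -0.1148] [315.1538  71.181 ]
green [ 0.8225 -0.2557] 0.0188 0.2093 [ 0.822  -0.2552] [376.5603  81.4095]
green [0.6123 0.2156] 0.032 0.0544 [0.6126 0.2154] [178.764  182.8157]
green [0.5806 0.3638] 0.0315 0.0546 [0.5802 0.3636] [121.5117 196.2166]
green [0.4799 0.194 ] 0.0318 0.0545 [0.4801 0.1937] [186.833  235.0664]
yel 161 [228.3 155.4] [0.6776 0.0877 0.0775] [0.6599 0.0707 0.0381] [0.6999 0.1061 0.0831]
yel 73 [237.3 199.2] [0.5736 0.0676 0.0115] [ 0.5659  0.0525 -0.0029] [0.5821 0.0849 0.016 ]
red 359 [153.3 117.7] [0.7759 0.2776 0.0842] [0.7487 0.2501 0.0752] [0.8049 0.3044 0.0895]
red 12 [367.2 190.2] [ 0.5905 -0.2686  0.0511] [ 0.5858 -0.2738  0.0487] [ 0.5961 -0.2623  0.0539]
red 80 [306.3 210.4] [ 0.5413 -0.1119  0.0299] [ 0.5133 -0.1316  0.027 ] [ 0.571  -0.0934  0.0339]
red 27 [319.2 226.3] [ 0.4987 -0.1362  0.0767] [ 0.4943 -0.1428  0.0484] [ 0.5042 -0.1302  0.0826]
peg 26 [ 0.693  -0.0156  0.0786] mec (array([ 0.6933, -0.0157]), 0.0069)
peg 29 [ 0.6554 -0.174   0.0779] mec (array([ 0.6551, -0.1749]), 0.0072)
peg 25 [0.534
[... 1930 characters left out ...]
0.6557 -0.1787  0.0769] mec (array([ 0.6567, -0.1771]), 0.0078)
bar 650 [ 0.571  -0.2948  0.0741] mec (array([ 0.5686, -0.2945]), 0.0642)
 rect [ 0.5696 -0.2917] [0.0181 0.1281] 69.63569641113281
dial 196 [ 0.5808 -0.2642  0.0502] mec (array([ 0.5765, -0.2711]), 0.0324)
dial 918 [ 0.5647 -0.3065  0.0502] mec (array([ 0.5688, -0.2933]), 0.0398)
boss 156 [ 0.5968 -0.0802  0.0411] mec (array([ 0.5967, -0.0787]), 0.019)
disc 87 [0.6722 0.0564 0.0304] mec (array([0.673 , 0.0573]), 0.0294)
disc 7063 [ 0.5957 -0.0937  0.0294] mec (array([ 0.5961, -0.0779]), 0.1308)
disc 8 [0.4288 0.0497 0.0245] mec (array([0.4285, 0.0494]), 0.007)
disc 11 [0.4368 0.0317 0.0246] mec (array([0.4379, 0.0307]), 0.0105)
```

```bash
cat >> h.py <<'E'
def plan(p,yaw=None,any180=True):
    """shift (cm, tool axes, current orientation) and turn about tool y (deg) to TCP p and tool-x heading yaw(deg)"""
    s=manip.observe(); A=R.from_quat(s['ee_rot']); M=A.as_matrix()
    d=M.T@(np.array(p)-s['tool_pos'])*100
    h=np.degrees(np.arctan2(M[1,0],M[0,0])); t=0
    if yaw is not None:
        t=-(yaw-h)          # tool y is down
        m=180 if any180 else 360; t=(t+m/2)%m-m/2
    print('t',round(float(s['time_s']),1),'tcp',s['tool_pos'].round(4),'head %.1f q6 %.2f'%(h,s['q'][5]),'tilt',M[:,1].round(3),'| shift cm',d.round(2),'turn ay %.1f'%t,'| F',s['wrist_force'].round(1),'w %.3f'%s['grip_width'])
AX=np.array([.5958,-.0780]); SC=np.array([.5695,-.2915])
E
python3 - <<'E'
from h import *
b=np.radians(-20.7);u=np.array([np.cos(b),np.sin(b)]);n=np.array([u[1],-u[0]])
e=SC+.052*u; print(e,n)
st=e-n*.045
plan([*st,.20],-20.7)
print(R.from_quat(manip.observe()['ee_rot']).as_matrix().round(3))
E
```

```text
[ 0.61814309 -0.30988069] [-0.35347484 -0.93544403]
t 1.2 tcp [0.1709 0.5751 0.2563] head 73.5 q6 -0.12 tilt [-0. -0. -1.] | shift cm [-67.61   5.63 -68.4 ] turn ay -85.8 | F [ 0.5 -0.8 -0.5] w 0.085
[[ 0.285 -0.    -0.959]
 [ 0.959 -0.     0.285]
 [-0.    -1.     0.   ]]
```

Call:
jog_arm([
  {"grip": 0,"tx": -3.4,"tz": -3.4,"ay": 4.2},
  {"grip": 0,"tx": -3.4,"tz": -3.4},
  {"grip": 0,"tx": -3.4,"tz": -3.4},
  {"grip": 0,"tx": -3.4,"tz": -3.4},
  {"grip": 0,"tx": -3.4,"tz": -3.4},
  {"grip": 0,"tx": -3.4,"tz": -3.4},
  {"grip": 0,"tx": -3.4,"tz": -3.4},
  {"grip": 0,"tx": -3.4,"tz": -3.4},
])

```text
invalid input at $.rows[0]: expected keys grip, tx, ty, tz, ax, ay, az
```

Call:
jog_arm([
  {"grip": 0,"tx": -3.4,"tz": -3.4},
  {"grip": 0,"tx": -3.4,"tz": -3.4},
  {"grip": 0,"tx": -3.4,"tz": -3.4},
  {"grip": 0,"tx": -3.4,"tz": -3.4},
  {"grip": 0,"tx": -3.4,"tz": -3.4},
  {"grip": 0,"tx": -3.4,"tz": -3.4},
  {"grip": 0},
  {"grip": 0},
])

```text
invalid input at $.rows[0]: expected keys grip, tx, ty, tz, ax, ay, az
```

```bash
python3 - <<'E'
from h import *
plan([.634,-.268,.20],69.3)
E
```

```text
t 1.2 tcp [0.1709 0.5751 0.2563] head 73.5 q6 -0.12 tilt [-0. -0. -1.] | shift cm [-67.63   5.63 -68.4 ] turn ay 4.2 | F [ 0.5 -0.8 -0.5] w 0.085
```

All keys are needed in every row.

Call:
jog_arm([
  {"grip": 0,"tx": -3.4,"ty": 0,"tz": -3.4,"ax": 0,"ay": 0,"az": 0},
  {"grip": 0,"tx": -3.4,"ty": 0,"tz": -3.4,"ax": 0,"ay": 0,"az": 0},
  {"grip": 0,"tx": -3.4,"ty": 0,"tz": -3.4,"ax": 0,"ay": 0,"az": 0},
  {"grip": 0,"tx": -3.4,"ty": 0,"tz": -3.4,"ax": 0,"ay": 0,"az": 0},
  {"grip": 0,"tx": -3.4,"ty": 0,"tz": -3.4,"ax": 0,"ay": 0,"az": 0},
  {"grip": 0,"tx": -3.4,"ty": 0,"tz": -3.4,"ax": 0,"ay": 0,"az": 0},
  {"grip": 0,"tx": -3.4,"ty": 0,"tz": -3.4,"ax": 0,"ay": 0,"az": 0},
  {"grip": 0,"tx": -3.4,"ty": 0,"tz": -3.4,"ax": 0,"ay": 0,"az": 0},
])

```text
time_s: 2.0
tool_pos: [0.3548, 0.2353, 0.2566]
ee_rot: [0.567, 0.423, -0.423, -0.567]
wrist_force: [0.8, -0.3, 0.5]
grip_width: -0.0002
```

Call:
jog_arm([
  {"grip": 0,"tx": -3.4,"ty": 0,"tz": -3.4,"ax": 0,"ay": 0,"az": 0},
  {"grip": 0,"tx": -3.4,"ty": 0,"tz": -3.4,"ax": 0,"ay": 0,"az": 0},
  {"grip": 0,"tx": -3.4,"ty": 0,"tz": -3.4,"ax": 0,"ay": 0,"az": 0},
  {"grip": 0,"tx": -3.4,"ty": 0,"tz": -3.4,"ax": 0,"ay": 0,"az": 0},
  {"grip": 0,"tx": -3.4,"ty": 0,"tz": -3.4,"ax": 0,"ay": 0,"az": 0},
  {"grip": 0,"tx": -3.4,"ty": 0,"tz": -3.4,"ax": 0,"ay": 0,"az": 0},
  {"grip": 0,"tx": -3.4,"ty": 0,"tz": -3.4,"ax": 0,"ay": 0,"az": 0},
  {"grip": 0,"tx": 0,"ty": 0,"tz": 0,"ax": 0,"ay": 4.2,"az": 0},
])

```text
time_s: 2.8
tool_pos: [0.5182, -0.0644, 0.2568]
ee_rot: [0.585, 0.401, -0.4, -0.581]
wrist_force: [-1.3, 0.7, -0.1]
grip_width: 0.0002
```

```bash
python3 - <<'E'
from h import *
plan([.634,-.268,.20],69.3)
E
```

```text
t 2.8 tcp [ 0.5182 -0.0644  0.2568] head 69.0 q6 -1.46 tilt [ 0.004 -0.003 -1.   ] | shift cm [-14.83   5.78 -18.09] turn ay -0.3 | F [-1.3  0.7 -0.1] w 0.000
```

Call:
jog_arm([
  {"grip": 0,"tx": -3,"ty": 0,"tz": -3.6,"ax": 0,"ay": 0,"az": 0},
  {"grip": 0,"tx": -3,"ty": 0,"tz": -3.6,"ax": 0,"ay": 0,"az": 0},
  {"grip": 0,"tx": -3,"ty": 0,"tz": -3.6,"ax": 0,"ay": 0,"az": 0},
  {"grip": 0,"tx": -3,"ty": 0,"tz": -3.6,"ax": 0,"ay": 0,"az": 0},
  {"grip": 0,"tx": -2.8,"ty": 0,"tz": -3.6,"ax": 0,"ay": 0,"az": 0},
  {"grip": 0,"tx": 0,"ty": 4,"tz": 0,"ax": 0,"ay": 0,"az": 0},
  {"grip": 0,"tx": 0,"ty": 4,"tz": 0,"ax": 0,"ay": 0,"az": 0},
  {"grip": 0,"tx": 0,"ty": 0,"tz": 0,"ax": 0,"ay": 0,"az": 0},
])

```text
time_s: 3.6
tool_pos: [0.6265, -0.2596, 0.1701]
ee_rot: [-0.578, -0.4, 0.404, 0.586]
wrist_force: [-1.1, 0.4, 0.3]
grip_width: -0.0001
```

```bash
python3 - <<'E'
from h import *
plan([.634,-.268,.085],69.3)
c=manip.capture('side');save(c,'s1',(150,150,220,234),2.5)
E
```

```text
t 3.6 tcp [ 0.6265 -0.2596  0.1701] head 69.2 q6 -1.70 tilt [-0.01   0.006 -1.   ] | shift cm [-0.53  8.5  -1.1 ] turn ay -0.1 | F [-1.1  0.4  0.3] w -0.000
```

View pics/s1.png

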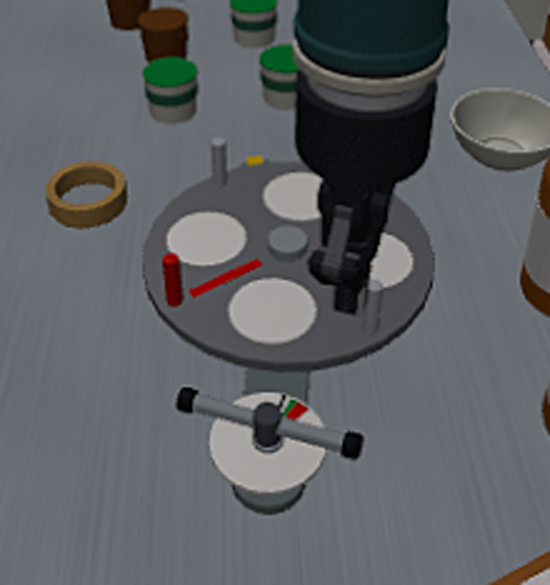

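The pointer rests at (283,403), just before the green band, and the right-hand knob (351,445) has to be pushed towards this camera.

Call:
jog_arm([
  {"grip": 0,"tx": -0.5,"ty": 3,"tz": -1.1,"ax": 0,"ay": 0,"az": 0},
  {"grip": 0,"tx": 0,"ty": 3,"tz": 0,"ax": 0,"ay": 0,"az": 0},
  {"grip": 0,"tx": 0,"ty": 2.5,"tz": 0,"ax": 0,"ay": 0,"az": 0},
  {"grip": 0,"tx": -1,"ty": 0,"tz": 0,"ax": 0,"ay": 0,"az": 0},
  {"grip": 0,"tx": 0,"ty": 0,"tz": 0,"ax": 0,"ay": 0,"az": 0},
  {"grip": 0,"tx": 0,"ty": 0,"tz": 0,"ax": 0,"ay": 0,"az": 0},
])

```text
time_s: 4.25
tool_pos: [0.637, -0.2804, 0.0944]
ee_rot: [0.583, 0.402, -0.401, -0.58]
wrist_force: [0.0, -0.1, 0.4]
grip_width: 0.0003
```

```bash
cat >> h.py <<'E'
def bar():
    """distance (mm) from bar end along push direction and radial place; wrist force along push"""
    s=manip.observe(); b=np.radians(-20.7);u=np.array([np.cos(b),np.sin(b)]);n=np.array([u[1],-u[0]])
    d=s['tool_pos'][:2]-SC; print('radial %.1f ahead-of-bar-line %.1f mm z %.4f'%(d@u*1e3,d@n*1e3,s['tool_pos'][2]),'push N %.1f'%(-s['wrist_force'][:2]@n),'F',s['wrist_force'].round(1),'T',s['ft_torque'].round(2))
def barangle(c):
    P=cloud(c); z=P[...,2]; m=(z>.066)&(z<.085)&(np.hypot(P[...,0]-SC[0],P[...,1]-SC[1])<.065)
    r=cv2.fitLine(P[m][:,:2].astype(np.float32),cv2.DIST_HUBER,0,.01,.01).ravel()
    return np.degrees(np.arctan2(r[1],r[0])), m.sum()
E
python3 - <<'E'
from h import *
bar(); plan([.634,-.268,.085],69.3)
for n in('side','top'): print(barangle(manip.capture(n)))
E
```

```text
radial 59.2 ahead-of-bar-line -34.2 mm z 0.0944 push N -0.1 F [ 0.  -0.1  0.4] T [-0.01 -0.01  0.  ]
t 4.2 tcp [ 0.637  -0.2804  0.0944] head 69.2 q6 -1.72 tilt [ 0.004 -0.002 -1.   ] | shift cm [1.06 0.93 0.72] turn ay -0.1 | F [ 0.  -0.1  0.4] w 0.000
(np.float32(-20.768045), np.int64(674))
(np.float32(-20.464802), np.int64(230))
```

Call:
jog_arm([
  {"grip": 0,"tx": 0,"ty": 0.9,"tz": 0.7,"ax": 0,"ay": 0,"az": 0},
  {"grip": 0,"tx": -0.6,"ty": 0,"tz": 0,"ax": 0,"ay": 0,"az": 0},
  {"grip": 0,"tx": 0,"ty": 0,"tz": 0,"ax": 0,"ay": 0,"az": 0},
  {"grip": 0,"tx": 0,"ty": 0,"tz": 0,"ax": 0,"ay": 0,"az": 0},
])

```text
time_s: 4.75
tool_pos: [0.6266, -0.2825, 0.0823]
ee_rot: [0.582, 0.402, -0.402, -0.582]
wrist_force: [-1.1, -0.1, 0.1]
grip_width: 0.0004
```

```bash
python3 -c "
from h import *
bar()"
```

```text
radial 50.2 ahead-of-bar-line -28.6 mm z 0.0823 push N -0.5 F [-1.1 -0.1  0.1] T [-0.05  0.01 -0.04]
```

Call:
jog_arm([
  {"grip": 0,"tx": -0.3,"ty": 0,"tz": 0,"ax": 0,"ay": 0,"az": 0},
  {"grip": 0,"tx": 0,"ty": 0,"tz": 0,"ax": 0,"ay": 0,"az": 0},
  {"grip": 0,"tx": 0,"ty": 0,"tz": 0,"ax": 0,"ay": 0,"az": 0},
])

```text
time_s: 5.05
tool_pos: [0.6257, -0.2852, 0.0824]
ee_rot: [0.582, 0.402, -0.402, -0.582]
wrist_force: [-0.3, -0.4, 0.7]
grip_width: 0.0001
```

```bash
python3 -c "
from h import *
bar()"
```

```text
radial 50.4 ahead-of-bar-line -25.8 mm z 0.0824 push N -0.5 F [-0.3 -0.4  0.7] T [ 0.01 -0.01 -0.01]
```

Call:
jog_arm([
  {"grip": 0,"tx": -0.3,"ty": 0,"tz": 0,"ax": 0,"ay": 0,"az": 0},
  {"grip": 0,"tx": 0,"ty": 0,"tz": 0,"ax": 0,"ay": 0,"az": 0},
  {"grip": 0,"tx": 0,"ty": 0,"tz": 0,"ax": 0,"ay": 0,"az": 0},
])

```text
time_s: 5.35
tool_pos: [0.6246, -0.2879, 0.0824]
ee_rot: [0.582, 0.402, -0.402, -0.582]
wrist_force: [0.5, 0.3, 0.7]
grip_width: 0.0002
```

```bash
python3 -c "
from h import *
bar()"
```

```text
radial 50.3 ahead-of-bar-line -22.8 mm z 0.0824 push N 0.4 F [0.5 0.3 0.7] T [ 0.05  0.02 -0.01]
```

Call:
jog_arm([
  {"grip": 0,"tx": -0.4,"ty": 0,"tz": 0,"ax": 0,"ay": 0,"az": 0},
  {"grip": 0,"tx": 0,"ty": 0,"tz": 0,"ax": 0,"ay": 0,"az": 0},
  {"grip": 0,"tx": 0,"ty": 0,"tz": 0,"ax": 0,"ay": 0,"az": 0},
])

```text
time_s: 5.65
tool_pos: [0.6236, -0.2913, 0.0824]
ee_rot: [0.582, 0.402, -0.401, -0.582]
wrist_force: [2.4, 3.5, -0.0]
grip_width: 0.0002
```

```bash
python3 -c "
from h import *
bar()"
```

```text
radial 50.5 ahead-of-bar-line -19.3 mm z 0.0824 push N 4.1 F [ 2.4  3.5 -0. ] T [ 0.48 -0.43 -0.03]
```

Call:
jog_arm([
  {"grip": 0,"tx": -0.4,"ty": 0,"tz": 0,"ax": 0,"ay": 0,"az": 0},
  {"grip": 0,"tx": 0,"ty": 0,"tz": 0,"ax": 0,"ay": 0,"az": 0},
  {"grip": 0,"tx": 0,"ty": 0,"tz": 0,"ax": 0,"ay": 0,"az": 0},
])

```text
time_s: 5.95
tool_pos: [0.6225, -0.2944, 0.0824]
ee_rot: [-0.582, -0.402, 0.401, 0.582]
wrist_force: [4.9, 5.3, 0.4]
grip_width: 0.0
```

```bash
python3 -c "
from h import *
bar()"
```

```text
radial 50.6 ahead-of-bar-line -16.0 mm z 0.0824 push N 6.7 F [4.9 5.3 0.4] T [ 0.87 -0.61  0.05]
```

Call:
jog_arm([
  {"grip": 0,"tx": -0.3,"ty": 0,"tz": 0,"ax": 0,"ay": 0,"az": 0},
  {"grip": 0,"tx": 0,"ty": 0,"tz": 0,"ax": 0,"ay": 0,"az": 0},
  {"grip": 0,"tx": 0,"ty": 0,"tz": 0,"ax": 0,"ay": 0,"az": 0},
])

```text
time_s: 6.25
tool_pos: [0.6217, -0.2965, 0.0824]
ee_rot: [-0.582, -0.403, 0.401, 0.582]
wrist_force: [5.3, 7.6, -0.2]
grip_width: 0.0002
```

```bash
python3 -c "
from h import *
bar()
for n in('top','side'):
  c=manip.capture(n); print(barangle(c)); save(c,'load_'+n,(180,255,160,129),5)
bar()"
```

```text
radial 50.6 ahead-of-bar-line -13.7 mm z 0.0824 push N 8.9 F [ 5.3  7.6 -0.2] T [ 1.18 -0.81  0.08]
(np.float32(-28.552399), np.int64(243))
(np.float32(-29.54543), np.int64(679))
radial 50.6 ahead-of-bar-line -13.8 mm z 0.0824 push N 8.7 F [ 5.5  7.2 -0.1] T [ 1.19 -0.82  0.03]
```

View pics/load_side.png

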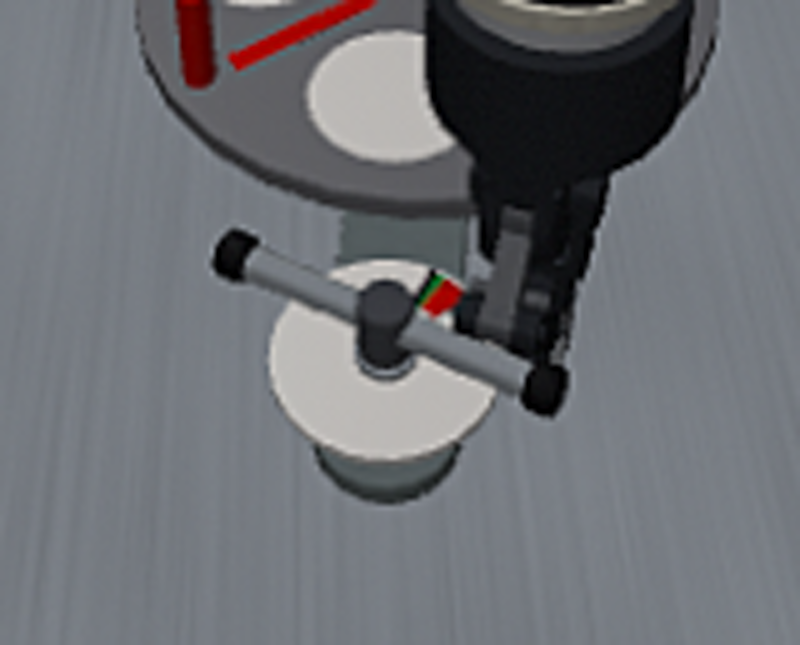

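The pointer is at (432,272), just inside the green band at about 0.15 rad. I'll push a little further, hold, and check.

Call:
jog_arm([
  {"grip": 0,"tx": -0.2,"ty": 0,"tz": 0,"ax": 0,"ay": 0,"az": 0},
  {"grip": 0,"tx": 0,"ty": 0,"tz": 0,"ax": 0,"ay": 0,"az": 0},
  {"grip": 0,"tx": 0,"ty": 0,"tz": 0,"ax": 0,"ay": 0,"az": 0},
  {"grip": 0,"tx": 0,"ty": 0,"tz": 0,"ax": 0,"ay": 0,"az": 0},
  {"grip": 0,"tx": 0,"ty": 0,"tz": 0,"ax": 0,"ay": 0,"az": 0},
  {"grip": 0,"tx": 0,"ty": 0,"tz": 0,"ax": 0,"ay": 0,"az": 0},
  {"grip": 0,"tx": 0,"ty": 0,"tz": 0,"ax": 0,"ay": 0,"az": 0},
  {"grip": 0,"tx": 0,"ty": 0,"tz": 0,"ax": 0,"ay": 0,"az": 0},
])

```text
time_s: 7.15
tool_pos: [0.6212, -0.2978, 0.0824]
ee_rot: [-0.581, -0.403, 0.401, 0.582]
wrist_force: [5.4, 9.5, 0.3]
grip_width: -0.0
```

```bash
python3 -c "
from h import *
for n in('top','side'):
  c=manip.capture(n); print(barangle(c))
bar()"
```

```text
(np.float32(-32.304897), np.int64(237))
(np.float32(-31.219841), np.int64(671))
radial 50.6 ahead-of-bar-line -12.3 mm z 0.0824 push N 10.7 F [6.1 9.2 0.8] T [ 1.43 -0.98  0.1 ]
```

Call:
jog_arm([
  {"grip": 0,"tx": 0,"ty": 0,"tz": 0,"ax": 0,"ay": 0,"az": 0},
  {"grip": 0,"tx": 0,"ty": 0,"tz": 0,"ax": 0,"ay": 0,"az": 0},
  {"grip": 0,"tx": 0,"ty": 0,"tz": 0,"ax": 0,"ay": 0,"az": 0},
  {"grip": 0,"tx": 0,"ty": 0,"tz": 0,"ax": 0,"ay": 0,"az": 0},
  {"grip": 0,"tx": 0,"ty": 0,"tz": 0,"ax": 0,"ay": 0,"az": 0},
  {"grip": 0,"tx": 0,"ty": 0,"tz": 0,"ax": 0,"ay": 0,"az": 0},
])

```text
time_s: 7.85
tool_pos: [0.6212, -0.2979, 0.0824]
ee_rot: [-0.581, -0.403, 0.401, 0.582]
wrist_force: [5.7, 9.0, 0.1]
grip_width: -0.0002
```

Call:
jog_arm([
  {"grip": 0,"tx": 0.5,"ty": 0,"tz": 0,"ax": 0,"ay": 0,"az": 0},
  {"grip": 0,"tx": 0.5,"ty": 0,"tz": 0,"ax": 0,"ay": 0,"az": 0},
  {"grip": 0,"tx": 1,"ty": 0,"tz": 0,"ax": 0,"ay": 0,"az": 0},
  {"grip": 0,"tx": 1,"ty": 0,"tz": 0,"ax": 0,"ay": 0,"az": 0},
  {"grip": 0,"tx": 0,"ty": -4,"tz": 0,"ax": 0,"ay": 0,"az": 0},
  {"grip": 0,"tx": 0,"ty": -4,"tz": 0,"ax": 0,"ay": 0,"az": 0},
  {"grip": 0,"tx": 0,"ty": -4,"tz": 0,"ax": 0,"ay": 0,"az": 0},
])

```text
time_s: 8.55
tool_pos: [0.6301, -0.2714, 0.2032]
ee_rot: [-0.581, -0.401, 0.402, 0.582]
wrist_force: [0.2, -0.0, 0.6]
grip_width: -0.0001
```

```bash
python3 -c "
from h import *
for n in('top','side'):
  c=manip.capture(n); print(barangle(c))
  for p in pots(c): print('green',*[np.round(x,4) for x in p])
plan([.6125,.215,.2],None)"
```

```text
(np.float32(-21.232143), np.int64(269))
green [ 0.8441 -0.1149] 0.0188 0.2089 [ 0.8434 -0.1147] [315.1911  71.3156]
green [ 0.8228 -0.2555] 0.0189 0.2092 [ 0.8218 -0.2551] [376.5427  81.4701]
green [0.6125 0.216 ] 0.0323 0.0543 [0.6124 0.2154] [178.8103 182.8351]
green [0.5815 0.3638] 0.0318 0.0545 [0.5801 0.3639] [121.5518 196.2262]
green [0.4802 0.1943] 0.0316 0.0545 [0.4802 0.1939] [186.8266 235.0907]
(np.float32(-20.850529), np.int64(651))
green [0.5801 0.3622] 0.0318 0.0555 [0.5795 0.3588] [250.9925 150.5075]
green [0.6129 0.2138] 0.0313 0.055 [0.6108 0.2124] [263.4293 173.0761]
green [0.4786 0.1924] 0.0326 0.0551 [0.4794 0.1902] [217.4717 178.3679]
green [ 0.8427 -0.1167] 0.0188 0.209 [ 0.8411 -0.1207] [395.6383 190.0957]
green [ 0.8219 -0.2575] 0.0191 0.2089 [ 0.8201 -0.26  ] [415.1951 239.3836]
t 8.7 tcp [ 0.634  -0.2736  0.2093] head 69.3 q6 -1.72 tilt [ 0.01  -0.006 -1.   ] | shift cm [44.94  0.6  19.32] turn ay 0.0 | F [ 0.8 -0.2 -0.2] w 0.000
```

First proof held for about 1.6 s at roughly 0.18 rad (0.54 N m). The bar sprang back to its start angle, so the screw did not turn. Next is pot A at (.6127,.215).

Call:
jog_arm([
  {"grip": 0,"tx": 4.4,"ty": 0,"tz": 2,"ax": 0,"ay": 0,"az": 0},
  {"grip": 0,"tx": 4.4,"ty": 0,"tz": 2,"ax": 0,"ay": 0,"az": 0},
  {"grip": 0,"tx": 4.4,"ty": 0,"tz": 2,"ax": 0,"ay": 0,"az": 0},
  {"grip": 0,"tx": 4.4,"ty": 0,"tz": 2,"ax": 0,"ay": 0,"az": 0},
  {"grip": 0,"tx": 4.4,"ty": 0,"tz": 2,"ax": 0,"ay": 0,"az": 0},
  {"grip": 1,"tx": 4.4,"ty": 0,"tz": 2,"ax": 0,"ay": 0,"az": 0},
  {"grip": 1,"tx": 4.4,"ty": 0,"tz": 2,"ax": 0,"ay": 0,"az": 0},
  {"grip": 1,"tx": 4.4,"ty": 0,"tz": 2,"ax": 0,"ay": 0,"az": 0},
])

```text
time_s: 9.45
tool_pos: [0.6048, 0.1158, 0.2018]
ee_rot: [0.582, 0.401, -0.402, -0.582]
wrist_force: [0.6, 0.1, 0.9]
grip_width: 0.0434
```

Call:
jog_arm([
  {"grip": 1,"tx": 4.4,"ty": 0,"tz": 2,"ax": 0,"ay": 0,"az": 0},
  {"grip": 1,"tx": 4.4,"ty": 0,"tz": 1,"ax": 0,"ay": 0,"az": 0},
  {"grip": 1,"tx": 0,"ty": 0,"tz": 0,"ax": 0,"ay": -7.2,"az": 0},
  {"grip": 1,"tx": 0,"ty": 3,"tz": 0,"ax": 0,"ay": 0,"az": 0},
  {"grip": 1,"tx": 0,"ty": 3,"tz": 0,"ax": 0,"ay": 0,"az": 0},
  {"grip": 1,"tx": 0,"ty": 0,"tz": 0,"ax": 0,"ay": 0,"az": 0},
  {"grip": 1,"tx": 0,"ty": 0,"tz": 0,"ax": 0,"ay": 0,"az": 0},
])

```text
time_s: 10.15
tool_pos: [0.6081, 0.2067, 0.1418]
ee_rot: [-0.555, -0.437, 0.438, 0.556]
wrist_force: [1.1, 0.9, 0.2]
grip_width: 0.0856
```

```bash
python3 -c "
from h import *
plan([.6127,.215,.041],76.5)"
```

```text
t 10.2 tcp [0.6081 0.2067 0.1418] head 76.5 q6 -1.11 tilt [-0.002 -0.001 -1.   ] | shift cm [ 0.93 10.08 -0.27] turn ay -0.0 | F [1.1 0.9 0.2] w 0.086
```

Call:
jog_arm([
  {"grip": 1,"tx": 0.9,"ty": 0,"tz": -0.3,"ax": 0,"ay": 0,"az": 0},
  {"grip": 1,"tx": 0,"ty": 4,"tz": 0,"ax": 0,"ay": 0,"az": 0},
  {"grip": 1,"tx": 0,"ty": 4,"tz": 0,"ax": 0,"ay": 0,"az": 0},
  {"grip": 1,"tx": 0,"ty": 2,"tz": 0,"ax": 0,"ay": 0,"az": 0},
  {"grip": 1,"tx": 0,"ty": 0,"tz": 0,"ax": 0,"ay": 0,"az": 0},
  {"grip": 0.4,"tx": 0,"ty": 0,"tz": 0,"ax": 0,"ay": 0,"az": 0},
  {"grip": 0.4,"tx": 0,"ty": 0,"tz": 0,"ax": 0,"ay": 0,"az": 0},
  {"grip": 0.4,"tx": 0,"ty": 0,"tz": 0,"ax": 0,"ay": 0,"az": 0},
], grip_force=30)

```text
time_s: 10.95
tool_pos: [0.6159, 0.2154, 0.0449]
ee_rot: [0.556, 0.439, -0.436, -0.555]
wrist_force: [0.1, 0.3, 4.0]
grip_width: 0.0593
```

Call:
jog_arm([
  {"grip": 0.4,"tx": 0,"ty": 0,"tz": 0,"ax": 0,"ay": 0,"az": 0},
  {"grip": 0.4,"tx": 0,"ty": 0,"tz": 0,"ax": 0,"ay": 0,"az": 0},
  {"grip": 0.4,"tx": 0,"ty": 0,"tz": 0,"ax": 0,"ay": 0,"az": 0},
])

```text
time_s: 11.25
tool_pos: [0.6159, 0.2154, 0.0449]
ee_rot: [0.556, 0.439, -0.436, -0.555]
wrist_force: [-0.1, 0.3, 6.5]
grip_width: 0.0594
```

```bash
python3 -c "
from h import *
plan([.6127,.215,.041],76.5)
plan([.6687,-.0955,.171],76.5)"
```

```text
t 11.2 tcp [0.6159 0.2154 0.0449] head 76.5 q6 -1.10 tilt [ 0.005  0.001 -1.   ] | shift cm [-0.12  0.38  0.31] turn ay -0.0 | F [-0.1  0.3  6.5] w 0.059
t 11.2 tcp [0.6159 0.2154 0.0449] head 76.5 q6 -1.10 tilt [ 0.005  0.001 -1.   ] | shift cm [-28.96 -12.62 -12.47] turn ay -0.0 | F [-0.1  0.3  6.5] w 0.059
```

Call:
jog_arm([
  {"grip": 0.4,"tx": 0,"ty": -1,"tz": 0,"ax": 0,"ay": 0,"az": 0},
  {"grip": 0.4,"tx": 0,"ty": -4,"tz": 0,"ax": 0,"ay": 0,"az": 0},
  {"grip": 0.4,"tx": 0,"ty": -4,"tz": 0,"ax": 0,"ay": 0,"az": 0},
  {"grip": 0.4,"tx": 0,"ty": -4,"tz": 0,"ax": 0,"ay": 0,"az": 0},
])

```text
time_s: 11.65
tool_pos: [0.6134, 0.2148, 0.1744]
ee_rot: [-0.555, -0.437, 0.438, 0.556]
wrist_force: [1.0, 0.1, -1.8]
grip_width: 0.0588
```

Call:
jog_arm([
  {"grip": 0.4,"tx": -3.6,"ty": 0,"tz": -1.6,"ax": 0,"ay": 0,"az": 0},
  {"grip": 0.4,"tx": -3.6,"ty": 0,"tz": -1.6,"ax": 0,"ay": 0,"az": 0},
  {"grip": 0.4,"tx": -3.6,"ty": 0,"tz": -1.6,"ax": 0,"ay": 0,"az": 0},
  {"grip": 0.4,"tx": -3.6,"ty": 0,"tz": -1.6,"ax": 0,"ay": 0,"az": 0},
  {"grip": 0.4,"tx": -3.6,"ty": 0,"tz": -1.6,"ax": 0,"ay": 0,"az": 0},
  {"grip": 0.4,"tx": -3.6,"ty": 0,"tz": -1.6,"ax": 0,"ay": 0,"az": 0},
  {"grip": 0.4,"tx": -3.6,"ty": 0,"tz": -1.6,"ax": 0,"ay": 0,"az": 0},
  {"grip": 0.4,"tx": -3.6,"ty": 0,"tz": -1.5,"ax": 0,"ay": 0,"az": 0},
])

```text
time_s: 12.45
tool_pos: [0.6699, -0.0965, 0.1734]
ee_rot: [0.556, 0.438, -0.437, -0.555]
wrist_force: [1.2, 0.5, -0.4]
grip_width: 0.0589
```

Call:
jog_arm([
  {"grip": 0.4,"tx": 0,"ty": 4,"tz": 0,"ax": 0,"ay": 0,"az": 0},
  {"grip": 0.4,"tx": 0,"ty": 1,"tz": 0,"ax": 0,"ay": 0,"az": 0},
  {"grip": 0.4,"tx": 0,"ty": 0,"tz": 0,"ax": 0,"ay": 0,"az": 0},
  {"grip": 0.4,"tx": 0,"ty": 0,"tz": 0,"ax": 0,"ay": 0,"az": 0},
  {"grip": 0.4,"tx": 0,"ty": 0,"tz": 0,"ax": 0,"ay": 0,"az": 0},
  {"grip": 0.4,"tx": 0,"ty": 0,"tz": 0,"ax": 0,"ay": 0,"az": 0},
])

```text
time_s: 13.05
tool_pos: [0.6707, -0.0943, 0.1239]
ee_rot: [0.556, 0.438, -0.437, -0.555]
wrist_force: [-0.5, 0.2, -1.4]
grip_width: 0.0594
```

```bash
cat >> h.py <<'E'
def pegs(c,show=True):
    """carousel axis and peg phase (deg, mod 90) from peg tops"""
    P=cloud(c); z=P[...,2]; m=((z>.072)&(z<.086)&(abs(np.hypot(P[...,0]-AX[0],P[...,1]-AX[1])-.115)<.02)).astype(np.uint8)
    k,l,st,ce=cv2.connectedComponentsWithStats(m); o=[]
    for i in range(1,k):
        if 10<st[i,4]<70:
            q=P[l==i]; mc,r=cv2.minEnclosingCircle(q[:,:2].astype(np.float32))
            if r<.011: o.append((np.array(mc).round(4),round(float(np.degrees(np.arctan2(mc[1]-AX[1],mc[0]-AX[0]))),1)))
    return o
E
python3 -c "
from h import *
plan([.6717,-.0955,.076],76.5)
for n in ('top','side'):
  c=manip.capture(n); print(pegs(c))
  for p in pots(c): print('green',*[np.round(x,4) for x in p])
save(c,'hold',(150,130,240,200),3)"
```

```text
t 13.1 tcp [ 0.6707 -0.0943  0.1239] head 76.5 q6 -1.58 tilt [ 0.002 -0.001 -1.   ] | shift cm [-0.1   4.79 -0.11] turn ay 0.0 | F [-0.5  0.2 -1.4] w 0.059
[(array([ 0.6931, -0.0156]), 32.7), (array([ 0.6535, -0.1742]), -59.1), (array([0.5342, 0.0185]), 122.6)]
green [ 0.7866 -0.0926] 0.0802 0.209 [ 0.8423 -0.1149] [316.6744  68.5891]
green [ 0.7642 -0.2072] 0.0937 0.2091 [ 0.8149 -0.2482] [376.9175  80.2835]
green [ 0.6065 -0.0704] 0.0637 0.1337 [ 0.6411 -0.0935] [305.3855 163.6024]
green [0.5805 0.3637] 0.0316 0.0544 [0.5802 0.3638] [121.6987 196.2259]
green [0.4799 0.1939] 0.032 0.0547 [0.4802 0.1938] [186.8266 235.0907]
[(array([0.5373, 0.0177]), 121.4), (array([ 0.4985, -0.1408]), -147.2), (array([ 0.6563, -0.1764]), -58.4)]
green [0.577  0.3599] 0.032 0.0555 [0.579  0.3588] [250.8881 150.4627]
green [0.4794 0.1924] 0.0318 0.055 [0.4794 0.1907] [217.4319 178.3521]
green [ 0.8439 -0.1168] 0.0194 0.2088 [ 0.8412 -0.121 ] [395.6383 190.0957]
green [ 0.6465 -0.1124] 0.0434 0.1332 [ 0.6451 -0.095 ] [289.5227 215.2386]
green [ 0.6804 -0.1059] 0.0314 0.1334 [ 0.6859 -0.1029] [310.25   217.2984]
green [ 0.8217 -0.2584] 0.0194 0.2089 [ 0.82   -0.2602] [415.1951 239.3836]
```

View pics/hold.png

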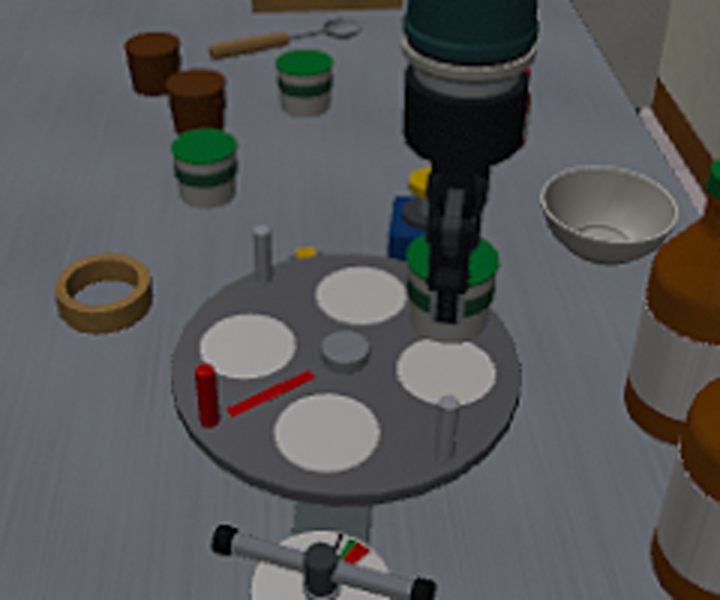

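The pot is upright in the jaws with its bottom at z≈.078, above the right-hand spot. Placing it now.

Call:
jog_arm([
  {"grip": 0.4,"tx": -0.1,"ty": 3,"tz": -0.1,"ax": 0,"ay": 0,"az": 0},
  {"grip": 0.4,"tx": 0,"ty": 1.2,"tz": 0,"ax": 0,"ay": 0,"az": 0},
  {"grip": 0.4,"tx": 0,"ty": 0.6,"tz": 0,"ax": 0,"ay": 0,"az": 0},
  {"grip": 0.4,"tx": 0,"ty": 0,"tz": 0,"ax": 0,"ay": 0,"az": 0},
  {"grip": 0.4,"tx": 0,"ty": 0,"tz": 0,"ax": 0,"ay": 0,"az": 0},
])

```text
time_s: 13.65
tool_pos: [0.6707, -0.096, 0.0748]
ee_rot: [0.556, 0.438, -0.438, -0.555]
wrist_force: [-0.4, 0.7, 1.5]
grip_width: 0.059
```

```bash
python3 -c "
from h import *
plan([.6717,-.0955,.0756],76.5)"
```

```text
t 13.7 tcp [ 0.6707 -0.096   0.0748] head 76.5 q6 -1.58 tilt [ 0. -0. -1.] | shift cm [ 0.07 -0.08 -0.08] turn ay -0.0 | F [-0.4  0.7  1.5] w 0.059
```

Call:
jog_arm([
  {"grip": 0.85,"tx": 0,"ty": 0,"tz": 0,"ax": 0,"ay": 0,"az": 0},
  {"grip": 0.85,"tx": 0,"ty": 0,"tz": 0,"ax": 0,"ay": 0,"az": 0},
  {"grip": 0.85,"tx": 0,"ty": 0,"tz": 0,"ax": 0,"ay": 0,"az": 0},
  {"grip": 0.85,"tx": 0,"ty": -3,"tz": 0,"ax": 0,"ay": 0,"az": 0},
  {"grip": 1,"tx": 0,"ty": -4,"tz": 0,"ax": 0,"ay": 0,"az": 0},
  {"grip": 1,"tx": 0,"ty": -4,"tz": 0,"ax": 0,"ay": 0,"az": 0},
  {"grip": 1,"tx": 0,"ty": 0,"tz": 0,"ax": 0,"ay": 0,"az": 0},
])

```text
time_s: 14.35
tool_pos: [0.6746, -0.097, 0.1911]
ee_rot: [0.559, 0.44, -0.435, -0.552]
wrist_force: [1.2, -0.6, -0.3]
grip_width: 0.0852
```

```bash
python3 -c "
from h import *
plan([.480,.193,.185],76.5)
plan([.580,.3627,.185],76.5)
"
```

```text
t 14.3 tcp [ 0.6746 -0.097   0.1911] head 76.5 q6 -1.58 tilt [ 0.011 -0.003 -1.   ] | shift cm [23.64  0.31 25.72] turn ay -0.0 | F [ 1.2 -0.6 -0.3] w 0.085
t 14.3 tcp [ 0.6746 -0.097   0.1911] head 76.5 q6 -1.58 tilt [ 0.011 -0.003 -1.   ] | shift cm [42.48  0.37 19.97] turn ay -0.0 | F [ 1.2 -0.6 -0.3] w 0.085
```

Call:
jog_arm([
  {"grip": 1,"tx": 3,"ty": 0,"tz": 3.2,"ax": 0,"ay": 0,"az": 0},
  {"grip": 1,"tx": 3,"ty": 0,"tz": 3.2,"ax": 0,"ay": 0,"az": 0},
  {"grip": 1,"tx": 3,"ty": 0,"tz": 3.2,"ax": 0,"ay": 0,"az": 0},
  {"grip": 1,"tx": 3,"ty": 0,"tz": 3.2,"ax": 0,"ay": 0,"az": 0},
  {"grip": 1,"tx": 3,"ty": 0,"tz": 3.2,"ax": 0,"ay": 0,"az": 0},
  {"grip": 1,"tx": 3,"ty": 0,"tz": 3.2,"ax": 0,"ay": 0,"az": 0},
  {"grip": 1,"tx": 3,"ty": 0,"tz": 3.2,"ax": 0,"ay": 0,"az": 0},
  {"grip": 1,"tx": 2.7,"ty": 0,"tz": 3.1,"ax": 0,"ay": 0,"az": 0},
])

```text
time_s: 15.15
tool_pos: [0.4768, 0.1955, 0.184]
ee_rot: [-0.555, -0.438, 0.438, 0.556]
wrist_force: [0.4, 0.4, 0.4]
grip_width: 0.0855
```

Call:
jog_arm([
  {"grip": 1,"tx": 0,"ty": 4,"tz": 0,"ax": 0,"ay": 0,"az": 0},
  {"grip": 1,"tx": 0,"ty": 0.5,"tz": 0,"ax": 0,"ay": 0,"az": 0},
  {"grip": 1,"tx": 0,"ty": 0,"tz": 0,"ax": 0,"ay": 0,"az": 0},
  {"grip": 1,"tx": 0,"ty": 0,"tz": 0,"ax": 0,"ay": 0,"az": 0},
  {"grip": 1,"tx": 0,"ty": 0,"tz": 0,"ax": 0,"ay": 0,"az": 0},
])

```text
time_s: 15.65
tool_pos: [0.4796, 0.1936, 0.1404]
ee_rot: [0.556, 0.438, -0.437, -0.555]
wrist_force: [-0.1, -0.3, 0.3]
grip_width: 0.0853
```

```bash
python3 -c "
from h import *
plan([.480,.193,.0425],76.5)
for n in ('top','side'):
  c=manip.capture(n); print(pegs(c))
  for p in pots(c):
    if p[2]<.15: print('green',*[np.round(x,4) for x in p])
"
```

```text
t 15.7 tcp [0.4796 0.1936 0.1404] head 76.4 q6 -1.08 tilt [ 0.002  0.    -1.   ] | shift cm [-0.06  9.79 -0.04] turn ay -0.1 | F [-0.1 -0.3  0.3] w 0.085
[(array([ 0.6929, -0.0156]), 32.7), (array([ 0.6553, -0.1735]), -58.1), (array([0.5341, 0.0186]), 122.6), (array([ 0.5001, -0.1372]), -148.2)]
green [ 0.6674 -0.0937] 0.0319 0.0842 [ 0.6674 -0.0944] [301.3705 158.4263]
green [0.5815 0.3633] 0.0318 0.0545 [0.5803 0.3638] [121.5654 196.2489]
green [0.4953 0.1741] 0.0291 0.0552 [0.4962 0.176 ] [192.3398 228.4854]
[(array([0.5368, 0.0176]), 121.7), (array([ 0.6925, -0.0181]), 31.8), (array([ 0.4995, -0.1393]), -147.5), (array([ 0.6564, -0.1779]), -58.8)]
green [0.5785 0.3598] 0.0325 0.0556 [0.5791 0.3586] [250.8881 150.4627]
green [0.4813 0.1931] 0.0324 0.0551 [0.4794 0.1905] [217.4717 178.3679]
green [ 0.6671 -0.0946] 0.033 0.0845 [ 0.6673 -0.0978] [299.3278 234.7075]
green [ 0.6677 -0.1081] 0.0264 0.065 [ 0.6629 -0.122 ] [297.8155 249.9612]
```

Call:
jog_arm([
  {"grip": 1,"tx": 0,"ty": 4,"tz": 0,"ax": 0,"ay": 0,"az": 0},
  {"grip": 1,"tx": 0,"ty": 4,"tz": 0,"ax": 0,"ay": 0,"az": 0},
  {"grip": 1,"tx": 0,"ty": 1.3,"tz": 0,"ax": 0,"ay": 0,"az": 0},
  {"grip": 1,"tx": 0,"ty": 0,"tz": 0,"ax": 0,"ay": 0,"az": 0},
  {"grip": 0.4,"tx": 0,"ty": 0,"tz": 0,"ax": 0,"ay": 0,"az": 0},
  {"grip": 0.4,"tx": 0,"ty": 0,"tz": 0,"ax": 0,"ay": 0,"az": 0},
  {"grip": 0.4,"tx": 0,"ty": 0,"tz": 0,"ax": 0,"ay": 0,"az": 0},
  {"grip": 0.4,"tx": 0,"ty": 0,"tz": 0,"ax": 0,"ay": 0,"az": 0},
])

```text
time_s: 16.55
tool_pos: [0.4796, 0.1944, 0.0481]
ee_rot: [0.556, 0.439, -0.437, -0.555]
wrist_force: [-0.2, -1.1, 7.9]
grip_width: 0.0593
```

```bash
python3 -c "
from h import *
t=np.radians(167); p=AX+.075*np.array([np.cos(t),np.sin(t)]);print(p)
plan([*p,.16],76.5)"
```

```text
[ 0.52272225 -0.06112867]
t 16.6 tcp [0.4796 0.1944 0.0481] head 76.5 q6 -1.08 tilt [ 0.003  0.001 -1.   ] | shift cm [-23.81 -11.19 -10.21] turn ay -0.0 | F [-0.2 -1.1  7.9] w 0.059
```

Call:
jog_arm([
  {"grip": 0.4,"tx": 0,"ty": -2,"tz": 0,"ax": 0,"ay": 0,"az": 0},
  {"grip": 0.4,"tx": 0,"ty": -5,"tz": 0,"ax": 0,"ay": 0,"az": 0},
  {"grip": 0.4,"tx": 0,"ty": -5,"tz": 0,"ax": 0,"ay": 0,"az": 0},
  {"grip": 0.4,"tx": -4,"ty": 0,"tz": -1.7,"ax": 0,"ay": 0,"az": 0},
  {"grip": 0.4,"tx": -4,"ty": 0,"tz": -1.7,"ax": 0,"ay": 0,"az": 0},
  {"grip": 0.4,"tx": -4,"ty": 0,"tz": -1.7,"ax": 0,"ay": 0,"az": 0},
  {"grip": 0.4,"tx": -4,"ty": 0,"tz": -1.7,"ax": 0,"ay": 0,"az": 0},
  {"grip": 0.4,"tx": -4,"ty": 0,"tz": -1.7,"ax": 0,"ay": 0,"az": 0},
])

```text
time_s: 17.35
tool_pos: [0.5141, -0.0219, 0.1673]
ee_rot: [0.556, 0.438, -0.437, -0.555]
wrist_force: [1.0, 0.7, -1.8]
grip_width: 0.0588
```

Call:
jog_arm([
  {"grip": 0.4,"tx": -3.8,"ty": 0,"tz": -1.7,"ax": 0,"ay": 0,"az": 0},
  {"grip": 0.4,"tx": 0,"ty": 4,"tz": 0,"ax": 0,"ay": 0,"az": 0},
  {"grip": 0.4,"tx": 0,"ty": 0,"tz": 0,"ax": 0,"ay": 0,"az": 0},
  {"grip": 0.4,"tx": 0,"ty": 0,"tz": 0,"ax": 0,"ay": 0,"az": 0},
  {"grip": 0.4,"tx": 0,"ty": 0,"tz": 0,"ax": 0,"ay": 0,"az": 0},
])

```text
time_s: 17.85
tool_pos: [0.522, -0.0606, 0.1276]
ee_rot: [0.556, 0.438, -0.438, -0.555]
wrist_force: [0.6, -0.2, -0.6]
grip_width: 0.0592
```

```bash
cat >> h.py <<'E'
def held(c):
    """lid of the held pot: top z and mid of its extent"""
    P=cloud(c); s=manip.observe()['tool_pos']; 
    hsv=cv2.cvtColor(c['pixels'],cv2.COLOR_RGB2HSV); m=cv2.inRange(hsv,np.array((45,80,30)),np.array((80,255,255)))>0
    m&=np.hypot(P[...,0]-s[0],P[...,1]-s[1])<.04; q=P[m]; z=np.median(q[q[:,2]>np.percentile(q[:,2],90)-.006][:,2]); q=q[abs(q[:,2]-z)<.004]
    print('held top z %.4f'%z,'bottom %.4f'%(z-.055),'mid-extent',((q.min(0)+q.max(0))/2).round(4),'ext',np.ptp(q,0).round(3))
E
python3 -c "
from h import *
plan([.5227,-.0611,.0785],76.5)
for n in ('top','side'):
  c=manip.capture(n); held(c)"
```

```text
t 17.9 tcp [ 0.522  -0.0606  0.1276] head 76.5 q6 -1.58 tilt [ 0.001 -0.    -1.   ] | shift cm [-0.03  4.91 -0.07] turn ay 0.0 | F [ 0.6 -0.2 -0.6] w 0.059Traceback (most recent call last):
  File "<string>", line 5, in <module>
    c=manip.capture(n); held(c)
                        ~~~~^^^
  File "h.py", line 76, in held
    m&=np.hypot(P[...,0]-s[0],P[...,1]-s[1])<.04; q=P[m]; z=np.median(q[q[:,2]>np.percentile(q[:,2],90)-.006][:,2]); q=q[abs(q[:,2]-z)<.004]
                                                                               ~~~~~~~~~~~~~^^^^^^^^^^^
    return _quantile_unchecked(
        a, q, axis, out, overwrite_input, method, keepdims, weights)
    return _ureduce(a,
                    func=_quantile_ureduce_func,
    ...<5 lines>...
                    overwrite_input=overwrite_input,
                    method=method)
    r = func(a, **kwargs)
    result = _quantile(arr,
                       quantiles=q,
    ...<2 lines>...
                       out=out,
                       weights=wgt)
    slices_having_nans = np.isnan(arr[-1, ...])
                                  ~~~^^^^^^^^^
IndexError: index -1 is out of bounds for axis 0 with size 0
```

```bash
python3 -c "
from h import *
held(manip.capture('side'))"
```

```text
held top z 0.1344 bottom 0.0794 mid-extent [ 0.5387 -0.0635  0.1344] ext [0.03  0.061 0.005]
```

Call:
jog_arm([
  {"grip": 0.4,"tx": 0,"ty": 3,"tz": -0.1,"ax": 0,"ay": 0,"az": 0},
  {"grip": 0.4,"tx": 0,"ty": 1.3,"tz": 0,"ax": 0,"ay": 0,"az": 0},
  {"grip": 0.4,"tx": 0,"ty": 0.6,"tz": 0,"ax": 0,"ay": 0,"az": 0},
  {"grip": 0.4,"tx": 0,"ty": 0,"tz": 0,"ax": 0,"ay": 0,"az": 0},
  {"grip": 0.4,"tx": 0,"ty": 0,"tz": 0,"ax": 0,"ay": 0,"az": 0},
])

```text
time_s: 18.45
tool_pos: [0.5229, -0.0613, 0.0778]
ee_rot: [0.556, 0.438, -0.438, -0.555]
wrist_force: [-0.3, 0.2, -2.0]
grip_width: 0.059
```

Call:
jog_arm([
  {"grip": 0.85,"tx": 0,"ty": 0,"tz": 0,"ax": 0,"ay": 0,"az": 0},
  {"grip": 0.85,"tx": 0,"ty": 0,"tz": 0,"ax": 0,"ay": 0,"az": 0},
  {"grip": 0.85,"tx": 0,"ty": 0,"tz": 0,"ax": 0,"ay": 0,"az": 0},
  {"grip": 0.85,"tx": 0,"ty": -3,"tz": 0,"ax": 0,"ay": 0,"az": 0},
  {"grip": 1,"tx": 0,"ty": -4,"tz": 0,"ax": 0,"ay": 0,"az": 0},
  {"grip": 1,"tx": 0,"ty": -4,"tz": 0,"ax": 0,"ay": 0,"az": 0},
  {"grip": 1,"tx": 0,"ty": 0,"tz": 0,"ax": 0,"ay": 0,"az": 0},
])

```text
time_s: 19.15
tool_pos: [0.5262, -0.0623, 0.1926]
ee_rot: [0.558, 0.44, -0.435, -0.553]
wrist_force: [1.3, -0.8, -0.7]
grip_width: 0.0853
```

```bash
python3 -c "
from h import *
plan([.580,.3627,.185],76.5)
"
```

```text
t 19.1 tcp [ 0.5262 -0.0623  0.1926] head 76.5 q6 -1.58 tilt [ 0.01  -0.003 -1.   ] | shift cm [42.58  0.7   4.73] turn ay -0.0 | F [ 1.3 -0.8 -0.7] w 0.085
```

Call:
jog_arm([
  {"grip": 1,"tx": 4.7,"ty": 0,"tz": 0.5,"ax": 0,"ay": 0,"az": 0},
  {"grip": 1,"tx": 4.7,"ty": 0,"tz": 0.5,"ax": 0,"ay": 0,"az": 0},
  {"grip": 1,"tx": 4.7,"ty": 0,"tz": 0.5,"ax": 0,"ay": 0,"az": 0},
  {"grip": 1,"tx": 4.7,"ty": 0,"tz": 0.5,"ax": 0,"ay": 0,"az": 0},
  {"grip": 1,"tx": 4.7,"ty": 0,"tz": 0.5,"ax": 0,"ay": 0,"az": 0},
  {"grip": 1,"tx": 4.7,"ty": 0,"tz": 0.5,"ax": 0,"ay": 0,"az": 0},
  {"grip": 1,"tx": 4.7,"ty": 0,"tz": 0.5,"ax": 0,"ay": 0,"az": 0},
  {"grip": 1,"tx": 4.7,"ty": 0,"tz": 0.5,"ax": 0,"ay": 0,"az": 0},
])

```text
time_s: 19.95
tool_pos: [0.5713, 0.3153, 0.1864]
ee_rot: [-0.555, -0.437, 0.438, 0.555]
wrist_force: [1.4, -0.8, -0.7]
grip_width: 0.0856
```

Call:
jog_arm([
  {"grip": 1,"tx": 4.7,"ty": 0,"tz": 0.4,"ax": 0,"ay": 0,"az": 0},
  {"grip": 1,"tx": 0,"ty": 4.5,"tz": 0,"ax": 0,"ay": 0,"az": 0},
  {"grip": 1,"tx": 0,"ty": 0,"tz": 0,"ax": 0,"ay": 0,"az": 0},
  {"grip": 1,"tx": 0,"ty": 0,"tz": 0,"ax": 0,"ay": 0,"az": 0},
  {"grip": 1,"tx": 0,"ty": 0,"tz": 0,"ax": 0,"ay": 0,"az": 0},
])

```text
time_s: 20.45
tool_pos: [0.5794, 0.3595, 0.1433]
ee_rot: [0.556, 0.438, -0.437, -0.556]
wrist_force: [-0.4, -0.3, 0.7]
grip_width: 0.0854
```

```bash
python3 -c "
from h import *
plan([.580,.3627,.046],76.5)
for n in ('top','side'):
  c=manip.capture(n); print(pegs(c))
  for p in pots(c):
    if p[2]<.15: print('green',*[np.round(x,4) for x in p])
"
```

```text
t 20.4 tcp [0.5794 0.3595 0.1433] head 76.4 q6 -0.88 tilt [ 0.001  0.    -1.   ] | shift cm [0.32 9.73 0.03] turn ay -0.1 | F [-0.4 -0.3  0.7] w 0.085
[(array([ 0.6931, -0.0157]), 32.6), (array([ 0.6557, -0.1752]), -58.4), (array([0.5342, 0.0185]), 122.6), (array([ 0.5   , -0.1373]), -148.2)]
green [ 0.6681 -0.094 ] 0.0323 0.0842 [ 0.6674 -0.0944] [301.396  158.4297]
green [0.5903 0.337 ] 0.0434 0.0542 [0.5995 0.3511] [125.1646 187.8861]
green [0.5635 0.367 ] 0.0242 0.0543 [0.5591 0.3665] [120.5784 204.6176]
green [ 0.5233 -0.0608] 0.0309 0.0844 [ 0.5231 -0.0607] [289.168 216.436]
[(array([0.5361, 0.0195]), 121.5), (array([ 0.6925, -0.0188]), 31.5), (array([ 0.4992, -0.1394]), -147.6), (array([ 0.656 , -0.1774]), -58.8)]
green [0.5802 0.3593] 0.0322 0.0555 [0.5793 0.3584] [250.9925 150.5075]
green [ 0.5243 -0.062 ] 0.0327 0.0846 [ 0.5233 -0.064 ] [230.73   226.8833]
green [ 0.667  -0.0954] 0.0326 0.0844 [ 0.6674 -0.0978] [299.2733 234.7433]
green [ 0.5162 -0.0788] 0.0233 0.0649 [ 0.5181 -0.0887] [228.8293 242.1098]
green [ 0.6685 -0.1105] 0.0261 0.0654 [ 0.6622 -0.1222] [297.5152 249.9495]
```

Call:
jog_arm([
  {"grip": 1,"tx": 0.2,"ty": 4,"tz": 0,"ax": 0,"ay": 0,"az": 0},
  {"grip": 1,"tx": 0,"ty": 4,"tz": 0,"ax": 0,"ay": 0,"az": 0},
  {"grip": 1,"tx": 0,"ty": 1.5,"tz": 0,"ax": 0,"ay": 0,"az": 0},
  {"grip": 1,"tx": 0,"ty": 0,"tz": 0,"ax": 0,"ay": 0,"az": 0},
  {"grip": 0.4,"tx": 0,"ty": 0,"tz": 0,"ax": 0,"ay": 0,"az": 0},
  {"grip": 0.4,"tx": 0,"ty": 0,"tz": 0,"ax": 0,"ay": 0,"az": 0},
  {"grip": 0.4,"tx": 0,"ty": 0,"tz": 0,"ax": 0,"ay": 0,"az": 0},
  {"grip": 0.4,"tx": 0,"ty": 0,"tz": 0,"ax": 0,"ay": 0,"az": 0},
])

```text
time_s: 21.35
tool_pos: [0.5811, 0.3628, 0.05]
ee_rot: [0.556, 0.439, -0.436, -0.555]
wrist_force: [-0.7, -0.3, 7.4]
grip_width: 0.0585
```

```bash
python3 -c "
from h import *
t=np.radians(77); p=AX+.075*np.array([np.cos(t),np.sin(t)]);print(p)
plan([*p,.16],76.5)"
```

```text
[ 0.61267133 -0.00492225]
t 21.4 tcp [0.5811 0.3628 0.05  ] head 76.5 q6 -0.88 tilt [ 0.004  0.002 -1.   ] | shift cm [-34.98 -11.05 -11.72] turn ay -0.0 | F [-0.7 -0.3  7.4] w 0.058
```

Call:
jog_arm([
  {"grip": 0.4,"tx": 0,"ty": -2,"tz": 0,"ax": 0,"ay": 0,"az": 0},
  {"grip": 0.4,"tx": 0,"ty": -5,"tz": 0,"ax": 0,"ay": 0,"az": 0},
  {"grip": 0.4,"tx": 0,"ty": -5,"tz": 0,"ax": 0,"ay": 0,"az": 0},
  {"grip": 0.4,"tx": -4.4,"ty": 0,"tz": -1.5,"ax": 0,"ay": 0,"az": 0},
  {"grip": 0.4,"tx": -4.4,"ty": 0,"tz": -1.5,"ax": 0,"ay": 0,"az": 0},
  {"grip": 0.4,"tx": -4.4,"ty": 0,"tz": -1.5,"ax": 0,"ay": 0,"az": 0},
  {"grip": 0.4,"tx": -4.4,"ty": 0,"tz": -1.5,"ax": 0,"ay": 0,"az": 0},
  {"grip": 0.4,"tx": -4.4,"ty": 0,"tz": -1.5,"ax": 0,"ay": 0,"az": 0},
])

```text
time_s: 22.15
tool_pos: [0.6009, 0.129, 0.1685]
ee_rot: [0.556, 0.438, -0.437, -0.555]
wrist_force: [0.6, -0.5, -1.8]
grip_width: 0.0588
```

Call:
jog_arm([
  {"grip": 0.4,"tx": -4.4,"ty": 0,"tz": -1.5,"ax": 0,"ay": 0,"az": 0},
  {"grip": 0.4,"tx": -4.4,"ty": 0,"tz": -1.5,"ax": 0,"ay": 0,"az": 0},
  {"grip": 0.4,"tx": -4.2,"ty": 0,"tz": -1.2,"ax": 0,"ay": 0,"az": 0},
  {"grip": 0.4,"tx": 0,"ty": 4,"tz": 0,"ax": 0,"ay": 0,"az": 0},
  {"grip": 0.4,"tx": 0,"ty": 0,"tz": 0,"ax": 0,"ay": 0,"az": 0},
  {"grip": 0.4,"tx": 0,"ty": 0,"tz": 0,"ax": 0,"ay": 0,"az": 0},
  {"grip": 0.4,"tx": 0,"ty": 0,"tz": 0,"ax": 0,"ay": 0,"az": 0},
])

```text
time_s: 22.85
tool_pos: [0.6119, -0.0048, 0.1288]
ee_rot: [0.556, 0.438, -0.437, -0.555]
wrist_force: [0.3, -0.4, -1.2]
grip_width: 0.0593
```

```bash
python3 -c "
from h import *
plan([.6127,-.0049,.0795],76.5)
held(manip.capture('side'))"
```

```text
t 22.9 tcp [ 0.6119 -0.0048  0.1288] head 76.5 q6 -1.46 tilt [ 0.002 -0.    -1.   ] | shift cm [ 0.    4.93 -0.07] turn ay 0.0 | F [ 0.3 -0.4 -1.2] w 0.059
held top z 0.1335 bottom 0.0785 mid-extent [ 0.6109 -0.0061  0.1328] ext [0.061 0.058 0.005]
```

Call:
jog_arm([
  {"grip": 0.4,"tx": 0,"ty": 3,"tz": -0.1,"ax": 0,"ay": 0,"az": 0},
  {"grip": 0.4,"tx": 0,"ty": 1.3,"tz": 0,"ax": 0,"ay": 0,"az": 0},
  {"grip": 0.4,"tx": 0,"ty": 0.6,"tz": 0,"ax": 0,"ay": 0,"az": 0},
  {"grip": 0.4,"tx": 0,"ty": 0,"tz": 0,"ax": 0,"ay": 0,"az": 0},
  {"grip": 0.4,"tx": 0,"ty": 0,"tz": 0,"ax": 0,"ay": 0,"az": 0},
])

```text
time_s: 23.4
tool_pos: [0.6131, -0.0055, 0.0796]
ee_rot: [0.556, 0.438, -0.437, -0.555]
wrist_force: [0.4, 0.5, 4.6]
grip_width: 0.0592
```

Call:
jog_arm([
  {"grip": 0.85,"tx": 0,"ty": 0,"tz": 0,"ax": 0,"ay": 0,"az": 0},
  {"grip": 0.85,"tx": 0,"ty": 0,"tz": 0,"ax": 0,"ay": 0,"az": 0},
  {"grip": 0.85,"tx": 0,"ty": 0,"tz": 0,"ax": 0,"ay": 0,"az": 0},
  {"grip": 0.85,"tx": 0,"ty": -3,"tz": 0,"ax": 0,"ay": 0,"az": 0},
  {"grip": 0.85,"tx": 0,"ty": -4,"tz": 0,"ax": 0,"ay": 0,"az": 0},
  {"grip": 0.4,"tx": 0,"ty": -4,"tz": 0,"ax": 0,"ay": 0,"az": 0},
  {"grip": 0.4,"tx": 0,"ty": 0,"tz": 0,"ax": 0,"ay": 0,"az": 0},
])

```text
time_s: 24.1
tool_pos: [0.6158, -0.0063, 0.1941]
ee_rot: [0.558, 0.44, -0.435, -0.553]
wrist_force: [0.9, -0.1, 0.1]
grip_width: 0.0448
```

```bash
python3 -c "
from h import *
plan([.40,-.20,.2],76.5)
print(manip.observe()['q'].round(2))
P=None
for n in ('top','side'):
  c=manip.capture(n); print(pegs(c))
  for p in pots(c):
    if .07<p[2]<.15: print('green',*[np.round(x,4) for x in p])
  for m,a,ce in segs(c,(20,120,60),(35,255,255)):
    # arrow pixels on its flat plane
    w=onplane(c,np.argwhere(m)[:,::-1],.014)[:,:2]; print('arrow',a,w.mean(0).round(4),w.min(0).round(4),w.max(0).round(4))
    P=cloud(c)[m]; print(P[:,2].round(3).tolist() if a<90 else '')
  save(c,'arrow_'+n,(200,170,80,60) if n=='top' else (220,190,80,60),6)
"
```

```text
t 24.1 tcp [ 0.6158 -0.0063  0.1941] head 76.5 q6 -1.46 tilt [ 0.01  -0.001 -1.   ] | shift cm [-23.88  -0.78  16.44] turn ay -0.0 | F [ 0.9 -0.1  0.1] w 0.045
[-0.12  0.44  1.55 -0.    1.14 -1.46]
[(array([0.5368, 0.0204]), 120.9), (array([ 0.5063, -0.0386]), 156.2)]
green [ 0.6031 -0.0022] 0.0308 0.0847 [5.956e-01 4.000e-04] [264.0043 186.1217]
green [ 0.5233 -0.0596] 0.0304 0.0844 [ 0.5233 -0.0594] [288.6355 216.2729]
arrow 71 [0.6924 0.1   ] [0.6757 0.0918] [0.7083 0.1078]
[0.077, 0.081, 0.078, 0.041, nan, 0.076, 0.082, 0.079, 0.04, 0.078, 0.08, 0.079, 0.081, 0.079, 0.037, 0.075, 0.08, 0.081, 0.079, 0.081, 0.078, 0.041, 0.08, 0.082, 0.077, 0.079, 0.078, 0.079, 0.08, 0.077, 0.079, 0.08, 0.08, 0.079, 0.079, 0.078, 0.083, 0.079, 0.08, 0.081, 0.079, 0.079, 0.082, 0.078, 0.078, 0.08, 0.076, 0.077, 0.08, 0.083, 0.079, 0.08, 0.074, 0.077, 0.079, 0.078, 0.081, 0.08, 0.044, 0.08, 0.08, 0.076, 0.076, 0.076, 0.047, 0.075, 0.079, 0.079, 0.043, 0.078, 0.079]
arrow 21 [0.5732 0.0569] [0.5658 0.0525] [0.579  0.0605]
[0.568, 0.533, 0.012, 0.008, 0.563, 0.014, 0.013, 0.011, 0.559, 0.012, 0.011, 0.013, 0.559, 0.012, 0.012, 0.015, 0.552, 0.014, 0.011, 0.548, 0.014]
[(array([0.5386, 0.0195]), 120.4), (array([ 0.6933, -0.0213]), 30.2), (array([ 0.4984, -0.1386]), -148.1), (array([ 0.6536, -0.1776]), -59.9)]
green [ 0.6119 -0.006 ] 0.0323 0.0848 [ 0.6115 -0.0084] [269.4708 210.2535]
green [ 0.524  -0.0609] 0.0322 0.0848 [ 0.5234 -0.0627] [230.8237 226.4223]
green [ 0.6681 -0.0971] 0.0324 0.0845 [ 0.6671 -0.0995] [299.2786 235.2911]
arrow 119 [0.6931 0.178 ] [0.6728 0.15  ] [0.7129 0.2027]

arrow 19 [0.5712 0.0741] [0.5646 0.0685] [0.5779 0.0816]
[0.012, 0.011, 0.012, 0.012, 0.014, 0.013, 0.012, 0.012, 0.013, 0.014, 0.013, 0.013, 0.014, 0.012, 0.01, 0.014, 0.014, 0.032, 0.03]
```

View pics/arrow_top.png

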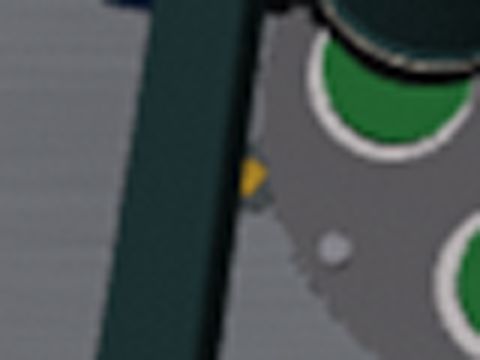

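All three pots are on spots, but the last placing turned the carousel by about 1°. I'm moving over the red peg to straddle it with the jaws tangential.

Call:
jog_arm([
  {"grip": 0.25,"tx": -3.9,"ty": 0,"tz": 2,"ax": 0,"ay": 0,"az": 0},
  {"grip": 0.25,"tx": -3.9,"ty": 0,"tz": 2,"ax": 0,"ay": 0,"az": 0},
  {"grip": 0.25,"tx": -3.9,"ty": 0,"tz": 2,"ax": 0,"ay": 0,"az": 0},
  {"grip": 0.25,"tx": -3.9,"ty": 0,"tz": 2,"ax": 0,"ay": 0,"az": 0},
  {"grip": 0.25,"tx": 0,"ty": 0,"tz": 0,"ax": 0,"ay": -7.6,"az": 0},
  {"grip": 0.25,"tx": 0,"ty": 0,"tz": 0,"ax": 0,"ay": -7.6,"az": 0},
  {"grip": 0.25,"tx": 0,"ty": 0,"tz": 0,"ax": 0,"ay": -7.6,"az": 0},
  {"grip": 0.25,"tx": 0,"ty": 0,"tz": 0,"ax": 0,"ay": -7.6,"az": 0},
])

```text
time_s: 25.0
tool_pos: [0.4963, -0.1385, 0.1866]
ee_rot: [-0.419, -0.569, 0.569, 0.421]
wrist_force: [0.1, -0.3, 0.9]
grip_width: 0.0219
```

Call:
jog_arm([
  {"grip": 0.25,"tx": 0,"ty": 0,"tz": 0,"ax": 0,"ay": -7.6,"az": 0},
  {"grip": 0.25,"tx": 0,"ty": 0,"tz": 0,"ax": 0,"ay": -7.6,"az": 0},
  {"grip": 0.25,"tx": 0,"ty": 4,"tz": 0,"ax": 0,"ay": 0,"az": 0},
  {"grip": 0.25,"tx": 0,"ty": 0,"tz": 0,"ax": 0,"ay": 0,"az": 0},
  {"grip": 0.25,"tx": 0,"ty": 0,"tz": 0,"ax": 0,"ay": 0,"az": 0},
  {"grip": 0.25,"tx": 0,"ty": 0,"tz": 0,"ax": 0,"ay": 0,"az": 0},
])

```text
time_s: 25.6
tool_pos: [0.4978, -0.1388, 0.1487]
ee_rot: [-0.343, -0.619, 0.619, 0.343]
wrist_force: [-0.2, 0.0, 0.1]
grip_width: 0.0211
```

```bash
python3 -c "
from h import *
for n in ('top','side'):
  c=manip.capture(n); print(pegs(c))
  for p in pots(c):
    if .07<p[2]<.15: print('green',*[np.round(x,4) for x in p])
  for m,a,ce in segs(c,(20,120,60),(35,255,255)):
    w=onplane(c,np.argwhere(m)[:,::-1],.0125)[:,:2]
    if a>90 and n=='side' or a>100: continue
    r=cv2.fitLine(w.astype(np.float32),cv2.DIST_L2,0,.01,.01).ravel(); d=w.mean(0)-AX
    print('arrow',a,w.mean(0).round(4),'line dir',np.degrees(np.arctan2(r[1],r[0])).round(1),'angle from axis',np.degrees(np.arctan2(d[1],d[0])).round(1),np.hypot(*d).round(3))
    tip=w[np.hypot(*(w-AX).T)<np.hypot(*(w-AX).T).min()+.006].mean(0)-AX; print('tip',np.degrees(np.arctan2(tip[1],tip[0])).round(1),np.hypot(*tip).round(4))
  if n=='top': save(c,'arrow2',(215,170,60,60),9)
t=np.radians(-148.3);plan([*(AX+.115*np.array([np.cos(t),np.sin(t)])),.082],121.7)
"
```

```text
[(array([ 0.6941, -0.0184]), 31.2), (array([ 0.6542, -0.1761]), -59.3), (array([0.5371, 0.0205]), 120.8)]
green [ 0.6669 -0.0959] 0.0318 0.0844 [ 0.6668 -0.0957] [301.9205 158.6143]
green [ 0.6117 -0.0057] 0.0313 0.0844 [ 0.6116 -0.0052] [265.846 180.654]
green [ 0.5233 -0.0597] 0.0304 0.0843 [ 0.5233 -0.0595] [288.6355 216.2729]
arrow 74 [0.5734 0.0676] line dir -85.5 angle from axis 98.7 0.147
tip 98.6 0.1345
[(array([0.5396, 0.0187]), 120.2), (array([ 0.6939, -0.021 ]), 30.1), (array([ 0.4982, -0.1389]), -148.1), (array([ 0.6531, -0.1782]), -60.2)]
green [ 0.6119 -0.0072] 0.0322 0.0849 [ 0.6114 -0.0085] [269.4497 210.243 ]
green [ 0.5326 -0.106 ] 0.0763 0.0848 [ 0.532  -0.0732] [234.5243 227.3715]
green [ 0.6658 -0.0977] 0.0323 0.0844 [ 0.6671 -0.0994] [299.2667 235.2708]
arrow 19 [0.5712 0.0761] line dir 42.6 angle from axis 99.1 0.156
tip 99.3 0.1528
t 25.7 tcp [ 0.4984 -0.139   0.1493] head 122.0 q6 -2.54 tilt [ 0.001 -0.001 -1.   ] | shift cm [0.08 6.73 0.01] turn ay 0.3 | F [-0.3  0.1  0.3] w 0.021
```

View pics/arrow2.png

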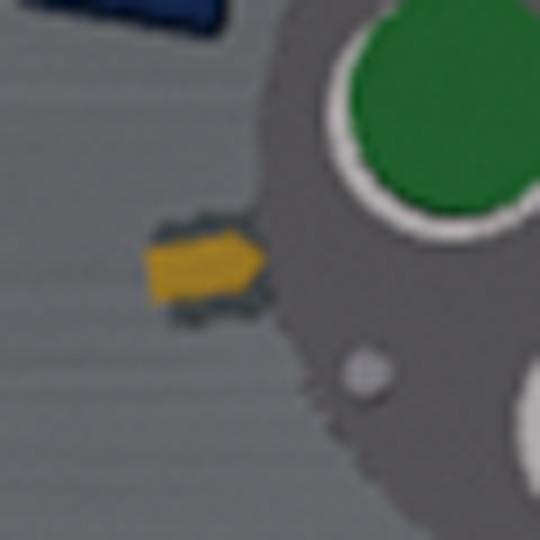

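The arrow's tip sits at an angle of about 98.9° round the axis and the red peg at about 211°, so it needs about 112° clockwise. I'm going down round the peg.

Call:
jog_arm([
  {"grip": 0.4,"tx": 0.15,"ty": 0,"tz": 0,"ax": 0,"ay": 0,"az": 0},
  {"grip": 0.4,"tx": 0,"ty": 3,"tz": 0,"ax": 0,"ay": 0,"az": 0},
  {"grip": 0.4,"tx": 0,"ty": 3,"tz": 0,"ax": 0,"ay": 0,"az": 0},
  {"grip": 0.4,"tx": 0,"ty": 0.9,"tz": 0,"ax": 0,"ay": 0,"az": 0},
  {"grip": 0.23,"tx": 0,"ty": 0,"tz": 0,"ax": 0,"ay": 0,"az": 0},
  {"grip": 0.23,"tx": 0,"ty": 0,"tz": 0,"ax": 0,"ay": 0,"az": 0},
  {"grip": 0.23,"tx": 0,"ty": 0,"tz": 0,"ax": 0,"ay": 0,"az": 0},
])

```text
time_s: 26.4
tool_pos: [0.498, -0.1379, 0.0806]
ee_rot: [0.343, 0.619, -0.619, -0.342]
wrist_force: [-0.8, -0.2, 0.3]
grip_width: 0.0198
```

Call:
jog_arm([
  {"grip": 0.23,"tx": 0.75,"ty": 0,"tz": -0.02,"ax": 0,"ay": 3.75,"az": 0},
  {"grip": 0.23,"tx": 0.75,"ty": 0,"tz": -0.02,"ax": 0,"ay": 3.75,"az": 0},
  {"grip": 0.23,"tx": 0.75,"ty": 0,"tz": -0.03,"ax": 0,"ay": 3.75,"az": 0},
  {"grip": 0.23,"tx": 0.75,"ty": 0,"tz": -0.03,"ax": 0,"ay": 3.75,"az": 0},
  {"grip": 0.23,"tx": 0.75,"ty": 0,"tz": -0.02,"ax": 0,"ay": 3.75,"az": 0},
  {"grip": 0.23,"tx": 0.75,"ty": 0,"tz": -0.02,"ax": 0,"ay": 3.75,"az": 0},
  {"grip": 0.23,"tx": 0.75,"ty": 0,"tz": -0.03,"ax": 0,"ay": 3.75,"az": 0},
  {"grip": 0.23,"tx": 0.75,"ty": 0,"tz": -0.02,"ax": 0,"ay": 3.75,"az": 0},
])

```text
time_s: 27.2
tool_pos: [0.481, -0.0812, 0.0808]
ee_rot: [0.493, 0.509, -0.508, -0.49]
wrist_force: [1.3, -2.0, -0.2]
grip_width: 0.0196
```

```bash
cat >> h.py <<'E'
def arc():
    s=manip.observe(); d=s['tool_pos'][:2]-AX; M=R.from_quat(s['ee_rot']).as_matrix()
    a=np.degrees(np.arctan2(d[1],d[0]))%360; print('tcp angle %.1f radius %.1f z %.4f heading+90 %.1f'%(a,np.hypot(*d)*1e3,s['tool_pos'][2],np.degrees(np.arctan2(M[1,0],M[0,0]))+90),'F',s['wrist_force'].round(1),'w %.4f'%s['grip_width'])
E
python3 -c "
from h import *
arc(); print(pegs(manip.capture('side'))); print([(np.round(p[0],4),p[2].round(3)) for p in pots(manip.capture('top')) if .07<p[2]<.15])"
```

```text
tcp angle 181.6 radius 114.8 z 0.0808 heading+90 181.9 F [ 1.3 -2.  -0.2] w 0.0196
[(array([0.5904, 0.0338]), 92.7), (array([ 0.71  , -0.0747]), 1.6), (array([ 0.6015, -0.1966]), -87.2)]
[(array([ 0.6491, -0.1277]), np.float64(0.084)), (array([ 0.6442, -0.0219]), np.float64(0.084)), (array([ 0.5391, -0.0277]), np.float64(0.084))]
```

Call:
jog_arm([
  {"grip": 0.23,"tx": 0.75,"ty": 0,"tz": -0.02,"ax": 0,"ay": 3.75,"az": 0},
  {"grip": 0.23,"tx": 0.75,"ty": 0,"tz": -0.02,"ax": 0,"ay": 3.75,"az": 0},
  {"grip": 0.23,"tx": 0.75,"ty": 0,"tz": -0.03,"ax": 0,"ay": 3.75,"az": 0},
  {"grip": 0.23,"tx": 0.75,"ty": 0,"tz": -0.03,"ax": 0,"ay": 3.75,"az": 0},
  {"grip": 0.23,"tx": 0.75,"ty": 0,"tz": -0.02,"ax": 0,"ay": 3.75,"az": 0},
  {"grip": 0.23,"tx": 0.75,"ty": 0,"tz": -0.02,"ax": 0,"ay": 3.75,"az": 0},
  {"grip": 0.23,"tx": 0.75,"ty": 0,"tz": -0.03,"ax": 0,"ay": 3.75,"az": 0},
  {"grip": 0.23,"tx": 0.75,"ty": 0,"tz": -0.02,"ax": 0,"ay": 3.75,"az": 0},
])

```text
time_s: 28.1
tool_pos: [0.4936, -0.0233, 0.0802]
ee_rot: [0.607, 0.365, -0.364, -0.605]
wrist_force: [-0.3, -1.8, 0.0]
grip_width: 0.0198
```

Call:
jog_arm([
  {"grip": 0.23,"tx": 0.75,"ty": 0,"tz": -0.02,"ax": 0,"ay": 3.75,"az": 0},
  {"grip": 0.23,"tx": 0.75,"ty": 0,"tz": -0.02,"ax": 0,"ay": 3.75,"az": 0},
  {"grip": 0.23,"tx": 0.75,"ty": 0,"tz": -0.03,"ax": 0,"ay": 3.75,"az": 0},
  {"grip": 0.23,"tx": 0.75,"ty": 0,"tz": -0.03,"ax": 0,"ay": 3.75,"az": 0},
  {"grip": 0.23,"tx": 0.75,"ty": 0,"tz": -0.02,"ax": 0,"ay": 3.75,"az": 0},
  {"grip": 0.23,"tx": 0.75,"ty": 0,"tz": -0.02,"ax": 0,"ay": 3.75,"az": 0},
  {"grip": 0.23,"tx": 0.75,"ty": 0,"tz": -0.03,"ax": 0,"ay": 3.75,"az": 0},
  {"grip": 0.23,"tx": 0.75,"ty": 0,"tz": -0.02,"ax": 0,"ay": 3.75,"az": 0},
])

```text
time_s: 28.9
tool_pos: [0.5332, 0.0204, 0.0799]
ee_rot: [0.68, 0.195, -0.195, -0.68]
wrist_force: [-0.2, -0.0, 0.9]
grip_width: 0.0194
```

Call:
jog_arm([
  {"grip": 0.23,"tx": 0.75,"ty": 0,"tz": -0.02,"ax": 0,"ay": 3.75,"az": 0},
  {"grip": 0.23,"tx": 0.75,"ty": 0,"tz": -0.02,"ax": 0,"ay": 3.75,"az": 0},
  {"grip": 0.23,"tx": 0.75,"ty": 0,"tz": -0.03,"ax": 0,"ay": 3.75,"az": 0},
  {"grip": 0.23,"tx": 0.75,"ty": 0,"tz": -0.03,"ax": 0,"ay": 3.75,"az": 0},
  {"grip": 0.23,"tx": 0,"ty": 0,"tz": 0,"ax": 0,"ay": 0,"az": 0},
  {"grip": 0.23,"tx": 0,"ty": 0,"tz": 0,"ax": 0,"ay": 0,"az": 0},
  {"grip": 0.23,"tx": 0,"ty": 0,"tz": 0,"ax": 0,"ay": 0,"az": 0},
])

```text
time_s: 29.6
tool_pos: [0.5602, 0.0327, 0.0795]
ee_rot: [0.699, 0.105, -0.105, -0.699]
wrist_force: [-0.2, -0.3, -0.4]
grip_width: 0.0196
```

```bash
python3 -c "
from h import *
arc()
for n in('top','side'):
  c=manip.capture(n);print(pegs(c)); print([(np.round(p[0],4),p[2].round(3)) for p in pots(c) if .07<p[2]<.15])"
```

```text
tcp angle 107.8 radius 116.3 z 0.0795 heading+90 107.2 F [-0.2 -0.3 -0.4] w 0.0196
[(array([ 0.7045, -0.0383]), 20.1), (array([ 0.6326, -0.1858]), -71.1), (array([ 0.4893, -0.114 ]), -161.3)]
[(array([ 0.6643, -0.1063]), np.float64(0.084)), (array([ 0.5627, -0.1427]), np.float64(0.084))]
[(array([ 0.7033, -0.0415]), 18.8), (array([ 0.4884, -0.1175]), -159.8), (array([ 0.6334, -0.1908]), -71.6)]
[(array([ 0.627 , -0.0107]), np.float64(0.085)), (array([ 0.6626, -0.1073]), np.float64(0.084)), (array([ 0.5647, -0.1446]), np.float64(0.084))]
```

Call:
jog_arm([
  {"grip": 0.23,"tx": 0.6,"ty": 0,"tz": -0.02,"ax": 0,"ay": 3,"az": 0},
  {"grip": 0.23,"tx": 0.6,"ty": 0,"tz": -0.02,"ax": 0,"ay": 3,"az": 0},
  {"grip": 0.23,"tx": 0.5,"ty": 0,"tz": -0.02,"ax": 0,"ay": 2.5,"az": 0},
  {"grip": 0.23,"tx": 0.2,"ty": 0,"tz": 0,"ax": 0,"ay": 1,"az": 0},
  {"grip": 0.23,"tx": 0,"ty": 0,"tz": 0,"ax": 0,"ay": 0,"az": 0},
  {"grip": 0.23,"tx": 0,"ty": 0,"tz": 0,"ax": 0,"ay": 0,"az": 0},
  {"grip": 0.23,"tx": 0,"ty": 0,"tz": 0,"ax": 0,"ay": 0,"az": 0},
])

```text
time_s: 30.4
tool_pos: [0.5788, 0.0368, 0.0793]
ee_rot: [0.706, 0.047, -0.047, -0.706]
wrist_force: [0.5, -0.1, -0.1]
grip_width: 0.0195
```

```bash
cat >> h.py <<'E'
def phase(c):
    """peg phase (deg, mod 90) from opposite pairs"""
    o=[p for p,_ in pegs(c)]; r=[]
    for i in range(len(o)):
        for j in range(i):
            d=o[i]-o[j]
            if abs(np.hypot(*d)-.23)<.008: r.append(np.degrees(np.arctan2(d[1],d[0]))%90)
    return np.round(r,2),len(o)
E
python3 -c "
from h import *
arc()
for n in('top','side'):
  c=manip.capture(n);print(phase(c),pegs(c))"
```

```text
tcp angle 98.4 radius 116.0 z 0.0793 heading+90 97.6 F [ 0.5 -0.1 -0.1] w 0.0195
(array([11.39]), 3) [(array([ 0.7087, -0.0538]), 12.1), (array([ 0.6185, -0.1901]), -78.6), (array([ 0.4838, -0.0991]), -169.3)]
(array([11.72,  6.4 ]), 4) [(array([0.592 , 0.0329]), 92.0), (array([ 0.7079, -0.0563]), 11.0), (array([ 0.4843, -0.1027]), -167.5), (array([ 0.6172, -0.1918]), -79.4)]
```

Call:
jog_arm([
  {"grip": 0.23,"tx": 0.3,"ty": 0,"tz": -0.05,"ax": 0,"ay": 1.5,"az": 0},
  {"grip": 0.23,"tx": 0.2,"ty": 0,"tz": -0.05,"ax": 0,"ay": 1,"az": 0},
  {"grip": 0.23,"tx": 0,"ty": 0,"tz": 0,"ax": 0,"ay": 0,"az": 0},
  {"grip": 0.23,"tx": 0,"ty": 0,"tz": 0,"ax": 0,"ay": 0,"az": 0},
  {"grip": 0.4,"tx": 0,"ty": 0,"tz": 0,"ax": 0,"ay": 0,"az": 0},
  {"grip": 0.4,"tx": 0,"ty": -4,"tz": 0,"ax": 0,"ay": 0,"az": 0},
  {"grip": 0.4,"tx": 0,"ty": -4,"tz": 0,"ax": 0,"ay": 0,"az": 0},
])

```text
time_s: 31.2
tool_pos: [0.5828, 0.0365, 0.159]
ee_rot: [-0.706, -0.03, 0.032, 0.706]
wrist_force: [1.0, -1.2, -0.4]
grip_width: 0.0341
```

Call:
jog_arm([
  {"grip": 0,"tx": 0,"ty": -4,"tz": -2,"ax": 0,"ay": 0,"az": 0},
  {"grip": 0,"tx": 0,"ty": 0,"tz": -4,"ax": 0,"ay": 0,"az": 0},
  {"grip": 0,"tx": 0,"ty": 0,"tz": -4,"ax": 0,"ay": 0,"az": 0},
  {"grip": 0,"tx": 0,"ty": 0,"tz": -4,"ax": 0,"ay": 0,"az": 0},
  {"grip": 0,"tx": 0,"ty": 0,"tz": -4,"ax": 0,"ay": 0,"az": 0},
  {"grip": 0,"tx": 0,"ty": 0,"tz": -4,"ax": 0,"ay": 0,"az": 0},
  {"grip": 0,"tx": 0,"ty": 0,"tz": -4,"ax": 0,"ay": 0,"az": 0},
  {"grip": 0,"tx": 0,"ty": 0,"tz": -4,"ax": 0,"ay": 0,"az": 0},
])

```text
time_s: 32.0
tool_pos: [0.6103, -0.2641, 0.1994]
ee_rot: [0.706, 0.031, -0.031, -0.706]
wrist_force: [0.8, -0.2, -0.5]
grip_width: -0.0007
```

```bash
python3 -c "
from h import *
arc(); plan([.634,-.268,.2],69.3)
for n in('top','side'):
  c=manip.capture(n);print(phase(c),pegs(c));print([(np.round(p[0],4),p[2].round(3)) for p in pots(c) if .07<p[2]<.15])
  for lab,lo,hi in (('yel',(20,120,60),(35,255,255)),('red',(0,180,60),(6,255,255))):
   for m,a,ce in segs(c,lo,hi): print(lab,a,ce.round(1))
  save(c,'idx_'+n,(200,150,150,100) if n=='top' else (200,180,150,100),5)"
```

```text
tcp angle 274.5 radius 186.6 z 0.1994 heading+90 95.1 F [ 0.8 -0.2 -0.5] w -0.0007
t 32.0 tcp [ 0.6103 -0.2641  0.1994] head 5.1 q6 -0.60 tilt [ 0. -0. -1.] | shift cm [ 2.32 -0.06 -0.6 ] turn ay -64.2 | F [ 0.8 -0.2 -0.5] w -0.001
(array([8.8 , 8.75]), 4) [(array([ 0.7092, -0.0591]), 9.5), (array([ 0.6127, -0.1908]), -81.5), (array([0.5777, 0.0354]), 99.1), (array([ 0.4837, -0.0938]), -172.0)]
[(array([ 0.6571, -0.1183]), np.float64(0.084)), (array([ 0.6393, -0.0158]), np.float64(0.084)), (array([ 0.5522, -0.136 ]), np.float64(0.084))]
yel 161 [228.3 155.4]
yel 72 [237.3 199.2]
red 364 [153.4 117.8]
red 12 [367.2 190.2]
red 79 [268.3 193.1]
red 23 [249.1 194.8]
(array([], dtype=float64), 2) [(array([ 0.484 , -0.0975]), -170.1), (array([ 0.613 , -0.1931]), -81.5)]
[(array([ 0.5598, -0.1964]), np.float64(0.084)), (array([ 0.6548, -0.1986]), np.float64(0.084))]
red 74 [321.1 154.8]
red 12 [257.9 225. ]
red 27 [268.4 314.1]
```

View pics/idx_top.png

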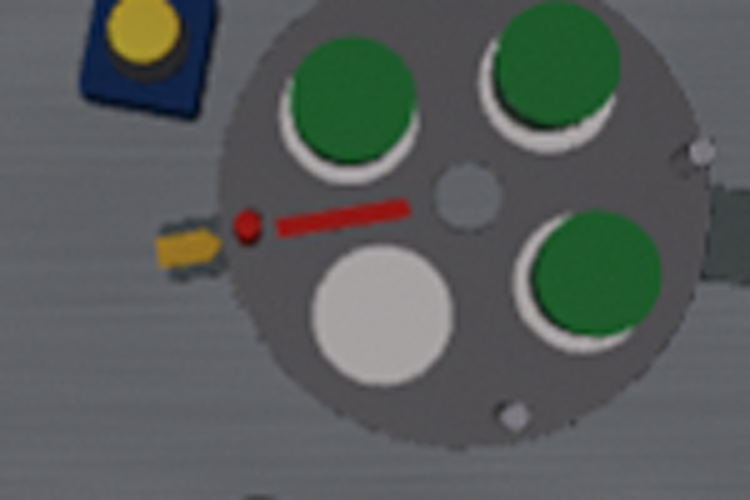

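The red peg points at the arrow (98.8° against about 98.9°), and the three pots sit on their spots with one spot empty. Next is the second clamp proof, done the same way.

Call:
jog_arm([
  {"grip": 0,"tx": 0,"ty": 0,"tz": 0,"ax": 0,"ay": -8.02,"az": 0},
  {"grip": 0,"tx": 0,"ty": 0,"tz": 0,"ax": 0,"ay": -8.02,"az": 0},
  {"grip": 0,"tx": 0,"ty": 0,"tz": 0,"ax": 0,"ay": -8.02,"az": 0},
  {"grip": 0,"tx": 0,"ty": 0,"tz": 0,"ax": 0,"ay": -8.02,"az": 0},
  {"grip": 0,"tx": 0,"ty": 0,"tz": 0,"ax": 0,"ay": -8.02,"az": 0},
  {"grip": 0,"tx": 0,"ty": 0,"tz": 0,"ax": 0,"ay": -8.02,"az": 0},
  {"grip": 0,"tx": 0,"ty": 0,"tz": 0,"ax": 0,"ay": -8.02,"az": 0},
  {"grip": 0,"tx": 0,"ty": 0,"tz": 0,"ax": 0,"ay": -8.02,"az": 0},
])

```text
time_s: 32.9
tool_pos: [0.6103, -0.2615, 0.1993]
ee_rot: [-0.581, -0.403, 0.403, 0.581]
wrist_force: [0.6, -0.5, 0.2]
grip_width: 0.0002
```

Call:
jog_arm([
  {"grip": 0,"tx": 0,"ty": 0,"tz": 0,"ax": 0,"ay": 0,"az": 0},
  {"grip": 0,"tx": 0,"ty": 0,"tz": 0,"ax": 0,"ay": 0,"az": 0},
])

```text
time_s: 33.1
tool_pos: [0.6103, -0.2618, 0.1993]
ee_rot: [-0.583, -0.401, 0.401, 0.583]
wrist_force: [0.5, 0.9, 0.3]
grip_width: -0.0004
```

```bash
python3 -c "
from h import *
plan([.6296,-.2745,.0824],69.3);bar()"
```

```text
t 33.1 tcp [ 0.6103 -0.2618  0.1993] head 69.0 q6 -1.71 tilt [-0.  0. -1.] | shift cm [-0.5  11.69 -2.26] turn ay -0.3 | F [0.5 0.9 0.3] w -0.000
radial 27.7 ahead-of-bar-line -42.2 mm z 0.1993 push N 1.0 F [0.5 0.9 0.3] T [-0.    0.07  0.01]
```

Call:
jog_arm([
  {"grip": 0,"tx": -0.5,"ty": 0,"tz": -2.3,"ax": 0,"ay": 0,"az": 0},
  {"grip": 0,"tx": 0,"ty": 4,"tz": 0,"ax": 0,"ay": 0,"az": 0},
  {"grip": 0,"tx": 0,"ty": 4,"tz": 0,"ax": 0,"ay": 0,"az": 0},
  {"grip": 0,"tx": 0,"ty": 3.7,"tz": 0,"ax": 0,"ay": 0,"az": 0},
  {"grip": 0,"tx": 0,"ty": 0,"tz": 0,"ax": 0,"ay": 0,"az": 0},
  {"grip": 0,"tx": -1.2,"ty": 0,"tz": 0,"ax": 0,"ay": 0,"az": 0},
  {"grip": 0,"tx": 0,"ty": 0,"tz": 0,"ax": 0,"ay": 0,"az": 0},
  {"grip": 0,"tx": 0,"ty": 0,"tz": 0,"ax": 0,"ay": 0,"az": 0},
])

```text
time_s: 33.9
tool_pos: [0.6273, -0.2879, 0.085]
ee_rot: [0.584, 0.402, -0.401, -0.581]
wrist_force: [-0.1, -0.4, -0.2]
grip_width: -0.0
```

```bash
python3 -c "
from h import *
bar()"
```

```text
radial 52.8 ahead-of-bar-line -23.8 mm z 0.0850 push N -0.4 F [-0.1 -0.4 -0.2] T [-0.06  0.02 -0.03]
```

Call:
jog_arm([
  {"grip": 0,"tx": -0.3,"ty": 0,"tz": 0,"ax": 0,"ay": 0,"az": 0},
  {"grip": 0,"tx": -0.3,"ty": 0,"tz": 0,"ax": 0,"ay": 0,"az": 0},
  {"grip": 0,"tx": 0,"ty": 0,"tz": 0,"ax": 0,"ay": 0,"az": 0},
  {"grip": 0,"tx": 0,"ty": 0,"tz": 0,"ax": 0,"ay": 0,"az": 0},
])

```text
time_s: 34.3
tool_pos: [0.6245, -0.2919, 0.0831]
ee_rot: [0.582, 0.402, -0.401, -0.582]
wrist_force: [2.5, 3.5, 3.9]
grip_width: 0.0004
```

```bash
python3 -c "
from h import *
bar()"
```

```text
radial 51.6 ahead-of-bar-line -19.1 mm z 0.0831 push N 4.1 F [2.5 3.5 3.9] T [ 0.44 -0.39  0.02]
```

Call:
jog_arm([
  {"grip": 0,"tx": -0.3,"ty": 0,"tz": 0,"ax": 0,"ay": 0,"az": 0},
  {"grip": 0,"tx": -0.3,"ty": 0,"tz": 0,"ax": 0,"ay": 0,"az": 0},
  {"grip": 0,"tx": -0.1,"ty": 0,"tz": 0,"ax": 0,"ay": 0,"az": 0},
  {"grip": 0,"tx": 0,"ty": 0,"tz": 0,"ax": 0,"ay": 0,"az": 0},
  {"grip": 0,"tx": 0,"ty": 0,"tz": 0,"ax": 0,"ay": 0,"az": 0},
])

```text
time_s: 34.8
tool_pos: [0.6225, -0.2971, 0.0828]
ee_rot: [-0.582, -0.403, 0.401, 0.582]
wrist_force: [5.1, 7.8, 4.6]
grip_width: -0.0003
```

```bash
python3 -c "
from h import *
bar()
for n in('top','side'): print(barangle(manip.capture(n)))"
```

```text
radial 51.6 ahead-of-bar-line -13.5 mm z 0.0828 push N 9.1 F [5.1 7.8 4.6] T [ 1.14 -0.82  0.03]
(np.float32(-29.787361), np.int64(245))
(np.float32(-28.884079), np.int64(676))
```

Call:
jog_arm([
  {"grip": 0,"tx": -0.2,"ty": 0,"tz": 0,"ax": 0,"ay": 0,"az": 0},
  {"grip": 0,"tx": 0,"ty": 0,"tz": 0,"ax": 0,"ay": 0,"az": 0},
  {"grip": 0,"tx": 0,"ty": 0,"tz": 0,"ax": 0,"ay": 0,"az": 0},
  {"grip": 0,"tx": 0,"ty": 0,"tz": 0,"ax": 0,"ay": 0,"az": 0},
  {"grip": 0,"tx": 0,"ty": 0,"tz": 0,"ax": 0,"ay": 0,"az": 0},
  {"grip": 0,"tx": 0,"ty": 0,"tz": 0,"ax": 0,"ay": 0,"az": 0},
  {"grip": 0,"tx": 0,"ty": 0,"tz": 0,"ax": 0,"ay": 0,"az": 0},
  {"grip": 0,"tx": 0,"ty": 0,"tz": 0,"ax": 0,"ay": 0,"az": 0},
])

```text
time_s: 35.7
tool_pos: [0.6219, -0.2984, 0.0828]
ee_rot: [-0.582, -0.403, 0.401, 0.582]
wrist_force: [6.0, 9.1, 4.9]
grip_width: -0.0002
```

```bash
python3 -c "
from h import *
bar()
for n in('top','side'): print(barangle(manip.capture(n)))"
```

```text
radial 51.5 ahead-of-bar-line -12.1 mm z 0.0828 push N 10.7 F [6.  9.1 4.9] T [ 1.36 -0.91  0.04]
(np.float32(-29.585659), np.int64(244))
(np.float32(-30.976295), np.int64(666))
```

Call:
jog_arm([
  {"grip": 0,"tx": 0,"ty": 0,"tz": 0,"ax": 0,"ay": 0,"az": 0},
  {"grip": 0,"tx": 0,"ty": 0,"tz": 0,"ax": 0,"ay": 0,"az": 0},
  {"grip": 0,"tx": 0,"ty": 0,"tz": 0,"ax": 0,"ay": 0,"az": 0},
  {"grip": 0,"tx": 0,"ty": 0,"tz": 0,"ax": 0,"ay": 0,"az": 0},
  {"grip": 0,"tx": 0,"ty": 0,"tz": 0,"ax": 0,"ay": 0,"az": 0},
  {"grip": 0,"tx": 0,"ty": 0,"tz": 0,"ax": 0,"ay": 0,"az": 0},
])

```text
time_s: 36.4
tool_pos: [0.622, -0.2984, 0.0828]
ee_rot: [-0.582, -0.403, 0.401, 0.582]
wrist_force: [6.5, 8.6, 5.2]
grip_width: 0.0
```

Call:
jog_arm([
  {"grip": 0,"tx": 0.5,"ty": 0,"tz": 0,"ax": 0,"ay": 0,"az": 0},
  {"grip": 0,"tx": 0.5,"ty": 0,"tz": 0,"ax": 0,"ay": 0,"az": 0},
  {"grip": 0,"tx": 1,"ty": 0,"tz": 0,"ax": 0,"ay": 0,"az": 0},
  {"grip": 0,"tx": 1,"ty": 0,"tz": 0,"ax": 0,"ay": 0,"az": 0},
  {"grip": 0,"tx": 0,"ty": -4,"tz": 0,"ax": 0,"ay": 0,"az": 0},
  {"grip": 0,"tx": 0,"ty": -4,"tz": 0,"ax": 0,"ay": 0,"az": 0},
  {"grip": 0,"tx": 0,"ty": -4,"tz": 0,"ax": 0,"ay": 0,"az": 0},
  {"grip": 0,"tx": 0,"ty": 0,"tz": 0,"ax": 0,"ay": 0,"az": 0},
])

```text
time_s: 37.2
tool_pos: [0.6344, -0.2739, 0.2087]
ee_rot: [0.585, 0.403, -0.4, -0.579]
wrist_force: [1.0, -0.5, -0.1]
grip_width: -0.0002
```

```bash
python3 -c "
from h import *
for n in('top','side'):
  c=manip.capture(n); print(barangle(c)); P=cloud(c)
  for m,a,ce in segs(c,(20,120,60),(35,255,255)):
    q=P[m]; q=q[(q[:,2]>.07)&(q[:,2]<.09)]
    if len(q)>30: print('plunger',q.mean(0).round(4),((q.min(0)+q.max(0))/2).round(4),cv2.minEnclosingCircle(q[:,:2].astype(np.float32)))
plan([.678,.086,.2],None)"
```

```text
(np.float32(-21.917908), np.int64(269))
plunger [0.6771 0.087  0.0789] [0.6775 0.0871 0.0786] ((0.677703857421875, 0.08728017657995224), 0.01781385950744152)
(np.float32(-21.286764), np.int64(652))
t 37.3 tcp [ 0.6315 -0.2724  0.2033] head 69.2 q6 -1.72 tilt [ 0.001 -0.001 -1.   ] | shift cm [35.16  0.28  8.37] turn ay 0.0 | F [0.2 0.9 0.2] w 0.000
```

Call:
jog_arm([
  {"grip": 0,"tx": 4.4,"ty": 0,"tz": 1.05,"ax": 0,"ay": 0,"az": 0},
  {"grip": 0,"tx": 4.4,"ty": 0,"tz": 1.05,"ax": 0,"ay": 0,"az": 0},
  {"grip": 0,"tx": 4.4,"ty": 0,"tz": 1.05,"ax": 0,"ay": 0,"az": 0},
  {"grip": 0,"tx": 4.4,"ty": 0,"tz": 1.05,"ax": 0,"ay": 0,"az": 0},
  {"grip": 0,"tx": 4.4,"ty": 0,"tz": 1.05,"ax": 0,"ay": 0,"az": 0},
  {"grip": 0,"tx": 4.4,"ty": 0,"tz": 1.05,"ax": 0,"ay": 0,"az": 0},
  {"grip": 0,"tx": 4.4,"ty": 0,"tz": 1.05,"ax": 0,"ay": 0,"az": 0},
  {"grip": 0,"tx": 4.4,"ty": 0,"tz": 1.05,"ax": 0,"ay": 0,"az": 0},
])

```text
time_s: 38.1
tool_pos: [0.676, 0.0883, 0.1997]
ee_rot: [-0.581, -0.4, 0.403, 0.583]
wrist_force: [0.6, -0.3, -0.3]
grip_width: 0.0004
```

Call:
jog_arm([
  {"grip": 0,"tx": 0,"ty": 4,"tz": 0,"ax": 0,"ay": 0,"az": 0},
  {"grip": 0,"tx": 0,"ty": 4,"tz": 0,"ax": 0,"ay": 0,"az": 0},
  {"grip": 0,"tx": 0,"ty": 0,"tz": 0,"ax": 0,"ay": 0,"az": 0},
  {"grip": 0,"tx": 0,"ty": 0,"tz": 0,"ax": 0,"ay": 0,"az": 0},
  {"grip": 0,"tx": 0,"ty": 0,"tz": 0,"ax": 0,"ay": 0,"az": 0},
])

```text
time_s: 38.6
tool_pos: [0.6786, 0.0862, 0.1236]
ee_rot: [0.582, 0.402, -0.401, -0.582]
wrist_force: [0.6, 0.5, -0.6]
grip_width: 0.0001
```

```bash
python3 -c "
from h import *
plan([.678,.086,.105],None)
for n in('top','side'):
  c=manip.capture(n);print(phase(c),pegs(c));print([(np.round(p[0],4),p[2].round(3)) for p in pots(c) if .07<p[2]<.15])"
```

```text
t 38.6 tcp [0.6786 0.0862 0.1236] head 69.2 q6 -1.18 tilt [ 0.002 -0.    -1.   ] | shift cm [-0.04  1.86  0.05] turn ay 0.0 | F [ 0.6  0.5 -0.6] w 0.000
(array([8.79]), 3) [(array([ 0.709 , -0.0591]), 9.5), (array([ 0.613 , -0.1903]), -81.3), (array([ 0.4826, -0.0941]), -171.9)]
[(array([ 0.6578, -0.1178]), np.float64(0.084)), (array([ 0.6076, -0.0011]), np.float64(0.084)), (array([ 0.5521, -0.1357]), np.float64(0.084))]
(array([8.43, 7.78]), 4) [(array([0.5808, 0.0337]), 97.6), (array([ 0.7093, -0.0619]), 8.1), (array([ 0.4827, -0.0955]), -171.2), (array([ 0.612 , -0.1946]), -82.1)]
[(array([ 0.641, -0.017]), np.float64(0.085)), (array([ 0.6575, -0.1203]), np.float64(0.084)), (array([ 0.553 , -0.1372]), np.float64(0.084))]
```

Call:
jog_arm([
  {"grip": 0,"tx": 0,"ty": 2,"tz": 0,"ax": 0,"ay": 0,"az": 0},
  {"grip": 0,"tx": 0,"ty": 0.6,"tz": 0,"ax": 0,"ay": 0,"az": 0},
  {"grip": 0,"tx": 0,"ty": 0.5,"tz": 0,"ax": 0,"ay": 0,"az": 0},
  {"grip": 0,"tx": 0,"ty": 0,"tz": 0,"ax": 0,"ay": 0,"az": 0},
  {"grip": 0,"tx": 0,"ty": 0,"tz": 0,"ax": 0,"ay": 0,"az": 0},
])

```text
time_s: 39.2
tool_pos: [0.6793, 0.0862, 0.0935]
ee_rot: [0.583, 0.402, -0.401, -0.581]
wrist_force: [0.9, -0.1, 6.5]
grip_width: 0.0
```

Call:
jog_arm([
  {"grip": 0,"tx": 0,"ty": 0.2,"tz": 0,"ax": 0,"ay": 0,"az": 0},
  {"grip": 0,"tx": 0,"ty": 0,"tz": 0,"ax": 0,"ay": 0,"az": 0},
  {"grip": 0,"tx": 0,"ty": 0,"tz": 0,"ax": 0,"ay": 0,"az": 0},
])

```text
time_s: 39.5
tool_pos: [0.6793, 0.0862, 0.0918]
ee_rot: [0.583, 0.403, -0.4, -0.581]
wrist_force: [0.1, -0.5, 7.5]
grip_width: -0.0002
```

Call:
jog_arm([
  {"grip": 0,"tx": 0,"ty": 0.15,"tz": 0,"ax": 0,"ay": 0,"az": 0},
  {"grip": 0,"tx": 0,"ty": 0,"tz": 0,"ax": 0,"ay": 0,"az": 0},
  {"grip": 0,"tx": 0,"ty": 0,"tz": 0,"ax": 0,"ay": 0,"az": 0},
])

```text
time_s: 39.8
tool_pos: [0.6793, 0.0862, 0.091]
ee_rot: [0.583, 0.403, -0.4, -0.581]
wrist_force: [-1.2, -0.3, 11.8]
grip_width: -0.0002
```

Call:
jog_arm([
  {"grip": 0,"tx": 0,"ty": 0.15,"tz": 0,"ax": 0,"ay": 0,"az": 0},
  {"grip": 0,"tx": 0,"ty": 0,"tz": 0,"ax": 0,"ay": 0,"az": 0},
  {"grip": 0,"tx": 0,"ty": 0,"tz": 0,"ax": 0,"ay": 0,"az": 0},
])

```text
time_s: 40.1
tool_pos: [0.6794, 0.0862, 0.091]
ee_rot: [0.583, 0.403, -0.4, -0.581]
wrist_force: [-4.0, -0.8, 20.9]
grip_width: 0.0005
```

The plunger is on its stop: z stays at .091 while the force rises to 21 N. I'll release it, retreat and check.

Call:
jog_arm([
  {"grip": 0,"tx": 0,"ty": -1,"tz": 0,"ax": 0,"ay": 0,"az": 0},
  {"grip": 0,"tx": 0,"ty": -3,"tz": 0,"ax": 0,"ay": 0,"az": 0},
  {"grip": 0,"tx": 0,"ty": -4,"tz": 0,"ax": 0,"ay": 0,"az": 0},
  {"grip": 0,"tx": 0,"ty": -4,"tz": 0,"ax": 0,"ay": 0,"az": 0},
  {"grip": 0,"tx": 4,"ty": 0,"tz": 2.5,"ax": 0,"ay": 0,"az": 0},
  {"grip": 0,"tx": 4,"ty": 0,"tz": 2.5,"ax": 0,"ay": 0,"az": 0},
  {"grip": 0,"tx": 4,"ty": 0,"tz": 2.5,"ax": 0,"ay": 0,"az": 0},
  {"grip": 0,"tx": 4,"ty": 0,"tz": 2.5,"ax": 0,"ay": 0,"az": 0},
])

```text
time_s: 40.9
tool_pos: [0.6403, 0.2729, 0.2074]
ee_rot: [0.582, 0.402, -0.401, -0.582]
wrist_force: [1.1, -0.1, -0.3]
grip_width: 0.0
```

Call:
jog_arm([
  {"grip": 0,"tx": 4,"ty": 0,"tz": 2.5,"ax": 0,"ay": 0,"az": 0},
  {"grip": 0,"tx": 4,"ty": 0,"tz": 2.5,"ax": 0,"ay": 0,"az": 0},
  {"grip": 0,"tx": 0,"ty": 0,"tz": 0,"ax": 0,"ay": 0,"az": 0},
  {"grip": 0,"tx": 0,"ty": 0,"tz": 0,"ax": 0,"ay": 0,"az": 0},
  {"grip": 0,"tx": 0,"ty": 0,"tz": 0,"ax": 0,"ay": 0,"az": 0},
])

```text
time_s: 41.4
tool_pos: [0.6227, 0.3631, 0.2065]
ee_rot: [0.582, 0.401, -0.402, -0.582]
wrist_force: [0.3, 0.3, 0.7]
grip_width: 0.0002
```

```bash
python3 -c "
from h import *
for n in('top','side'):
  c=manip.capture(n);ph,k=phase(c);print(ph,k,barangle(c));
  ax=np.mean([p for p,_ in pegs(c)],0) if k==4 else AX; a=np.radians(98.8+np.array([45,135,225,315]))
  for p in pots(c):
    if .07<p[2]<.15:
      s=ax+.075*np.c_[np.cos(a),np.sin(a)]; e=s-p[0]; i=np.argmin(np.hypot(*e.T)); print(np.round(p[0],4),p[2].round(3),'err mm',(e[i]*1e3).round(1), 'by mean',((s[i]-p[3])*1e3).round(1))
  P=cloud(c)
  for m,a,ce in segs(c,(20,120,60),(35,255,255)):
    print('yel',a,ce.round(1),np.nanmedian(P[m],0).round(4))
  save(c,'end_'+n,None,1.5)"
```

```text
[8.79 8.8 ] 4 (np.float32(-21.480371), np.int64(271))
[ 0.657  -0.1187] 0.084 err mm [-0.6 -2.4] by mean [-0.9 -3.2]
[ 0.639  -0.0174] 0.084 err mm [1.2 1.1] by mean [ 0.9 -0.3]
[ 0.5529 -0.1358] 0.084 err mm [-1.3 -1.6] by mean [-0.7 -1.5]
yel 161 [228.3 155.4] [0.678  0.0882 0.0791]
yel 73 [237.4 199.2] [0.5739 0.0683 0.0123]
[8.84 8.07] 4 (np.float32(-20.40052), np.int64(651))
[ 0.641  -0.0173] 0.085 err mm [-1.  -1.9] by mean [0.2 0.2]
[ 0.6564 -0.1194] 0.084 err mm [-0.1 -4.7] by mean [-1.2 -2.3]
[ 0.5525 -0.1383] 0.084 err mm [-1.1 -2. ] by mean [-0.7 -0.8]
yel 119 [292.8 190.6] [0.6778 0.0802 0.079 ]
yel 13 [250.6 213.8] [0.5687 0.076  0.0124]
```

View pics/end_side.png

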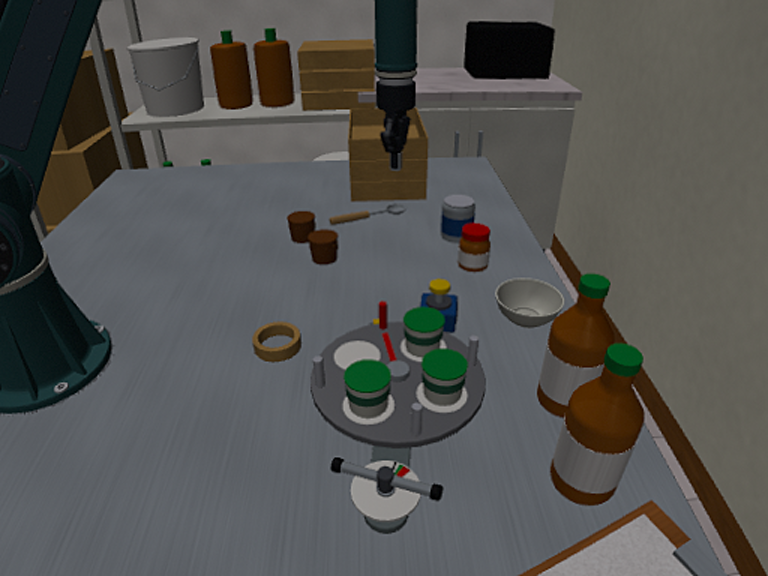

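Everything is in place: three pots on their spots, the red peg at the arrow, the plunger up and the pointer back at rest. Handing in.

```bash
python3 -c "
from h import *
print(manip.sign_off())"
```

```text
the job is handed in; nothing more can be done
None
```

The job is done and handed in at about 41 s of robot time; signing off gives no verdict. Three pots were on the table, and the jar and the two brown look-alikes were not touched.

- **Clamp proofs:** I loaded the handle clockwise twice, to about 0.18 rad (10.7 N at the bar end, roughly 0.54 N m), and held it about 1.5 s each time. After the first proof the bar sprang back to its start angle. After the second it read −21.5° from the top camera and −20.4° from the side, against −20.5° and −20.8° at the start. I take that spread as camera noise, so the screw did not turn.
- **Pots:** All three stand upright on separate spots. Two are within about 2 mm of centre. The third is about 2.5 to 3 mm off, although one side-camera estimate put it at 4.7 mm. I left it, as it is still inside the white spot.
- **Carousel:** The red peg stands at 98.8°. The arrow measured 98.7 to 99.1°, depending on the camera.
- **Plunger:** It was pushed to its stop, where it stayed put while the force rose to 21 N. It came back up to about 79 mm.

At the end the gripper was clear of everything.

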